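# Hook timing pick-ups onto clock movements and start the test

### The arm

A 7-joint arm with a two-finger parallel gripper is mounted at the origin on the work surface. World frame = base frame: x ahead of the robot, y to its left, z up, the work surface at z = 0. Lengths are in m, angles in rad, forces in N, time in s.
With the tool pointing down it reaches from about 0.35 to 0.9 m from the base axis. Payload 8.1 kg.
Tool frame: the origin (TCP) lies at the very end of the fingers, on their centre line; the grasp point (between the pads) lies 19 mm behind it; z points along the fingers, y is the line along which they close (so a half turn about z gives the same grasp; the last joint's range is limited). The gripper opens to 92 mm and grips with 3 to 60 N. Pads are 19 mm wide; open, the fingers measure 130 mm over their backs; the gripper's body (75 mm by 190 mm) begins 47 mm behind the grasp point.
Start: joints at [-1.296, 0.434, 0.025, 1.573, -0.012, 1.134, -0.075], TCP at [0.231, 0.581, 0.227] pointing down, gripper open.
Joint ranges: [-2.62, 2.62], [-0.44, 2.09], [-1.27, 1.32], [0.08, 2.57], [-1.32, 4.46], [0.12, 2], [-2.74, 2.74]. Speed limits (rad/s): [2.22, 2.22, 3.01, 3.01, 3.14, 3.14, 3.14].

### API

Orientations are given as a rotation vector (axis times angle).
In Python, from cell import arm gives the robot as it stands.
- The arm moves only by the shell command python3 -m pendant 'ROWS' [FORCE]. ROWS is a JSON object of lists of equal length, an entry for each row: "slide": the shift along the tool's x, y, z in units of 0.3 m (1.0 is 0.3 m), a list of three; "dr": the turn, a rotation vector about the tool's x, y, z in units of 0.12 rad (1.0 is 0.12 rad), a list of three; "claw": the opening, from 0 (shut) to 1 (fully open). In form: {"slide": [[tx, ty, tz], ...], "dr": [[ax, ay, az], ...], "claw": [claw, ...]}. A call has 1 to 10 rows; each row shifts and turns the commanded pose from where the row before left it, along the tool's axes as they then stand; what a row does not reach is not made up. A row lasts 1/10 s, in which the tool goes at most 50 mm and 8.59 degrees, less where a joint would pass 70% of its speed; a pose out of reach is approached as far as the arm can. A call with a number of a shift or a turn outside -1 to 1 is refused whole. A call with a gripper value outside its range is refused whole. The fingers move at their own pace and stop on an object; FORCE is the grip in N (left out, the last holds). Time passes only in rows, so rows that do not move let the fingers close. It gives the time, the measured TCP pose, the force, the opening and the grip force at its end, in the units of the state.
- arm.observe(): the state, without advancing time (a new reading comes with each control period).
- arm.get_image(name): name is "scene" or "top" or "wrist"; returns the picture (400x640x3 uint8, red, green, blue); there is no depth.
- arm.calibration(name): a dict with "K" (3x3 intrinsics, pixels), "xyz" and "orientation" of the camera in the world. Camera axes: x right, y up, looking along -z (the intrinsics and any distortion apply to the point x, -y, -z); pixel columns grow to the right and rows downward; lengths in m; the calibration is good to about 2 mm. A picture is of the moment at which its call begins: read the wrist's pose just before it. calibration takes no time and is no camera call; for the wrist camera it gives the pose at the moment of the call.
- arm.sign_off(): hands the job in; it is judged then, once.
The state is a dict: "clock": time; "joints": joint angles; "dq": joint speeds; "joint_efforts": joint torques, N m; "position": TCP position; "ee_rot": TCP orientation; "force": force on the tool from outside, world axes, zero at the start; "ft_torque": the same for the moment, N m; "width": opening from 0.0 (shut) to 1.0 (fully open); "gripper_force": force on a finger pad.
Only numpy, scipy, OpenCV 4.12 (cv2) and the standard library are available. Lean on these libraries where they do the work, as an engineer would, in place of code of your own. Each camera call takes 0.05 s, during which the arm holds its last target. There are 200 camera calls.

### The job

Put the three clock movements on test: lift the clear dust cover straight off each movement that still has one, without knocking the movement, and stand the covers gently, mouth down, wholly on the green mat. Clip one cordless pick-up to the tall pillar of every movement - press its plunger so that the hook comes out, catch the pillar below its nut and let the spring close on it - so that each pick-up hangs there level by its own hook. When all three hang, press the start key of the timing tester fully down and let it come up again; leave the other things on the bench where they are.

Things in the scene. Friction and masses are not known exactly. Their poses are not given: they have to be found in the camera images.
- mat: Green bench mat, 300 mm along its x by 240 mm along its y, 3 mm thick, fixed flat on the bench; origin at the centre of its underside. The covers go here; there is room for three.
- cover_a: Clear bell dust cover, mouth down on the bench over a movement; None if this start has no such cover. 180 g. Outer diameter 104 mm at the mouth, 96 mm clear inside, bell top at 112 mm; above it on the axis a white cylindrical knob, 24 mm diameter, from 119 to 146 mm. Inside, pillar nuts reach 98 mm: lift it 100 mm before going sideways. Origin on its axis in the plane of the mouth, z up.
- cover_b: Clear bell dust cover, mouth down on the bench over a movement; None if this start has no such cover. 180 g. Outer diameter 104 mm at the mouth, 96 mm clear inside, bell top at 112 mm; above it on the axis a white cylindrical knob, 24 mm diameter, from 119 to 146 mm. Inside, pillar nuts reach 98 mm: lift it 100 mm before going sideways. Origin on its axis in the plane of the mouth, z up.
- cover_c: Clear bell dust cover, mouth down on the bench over a movement; None if this start has no such cover. 180 g. Outer diameter 104 mm at the mouth, 96 mm clear inside, bell top at 112 mm; above it on the axis a white cylindrical knob, 24 mm diameter, from 119 to 146 mm. Inside, pillar nuts reach 98 mm: lift it 100 mm before going sideways. Origin on its axis in the plane of the mouth, z up.
- movement_a: Clock movement, fixed. Origin: on the axis of its one tall steel pillar, 68 mm above the bench. Pillar 9 mm diameter, free from 49 to 88 mm above the bench; on top a nut, 20 mm diameter, to 98 mm. The 84 mm round stand (10 mm high) and the 72 mm brass plate (top at 42 mm) are centred at x +24 mm, y 0 of this frame; wheels and short pillars reach no higher than 55 mm.
- movement_b: Clock movement, fixed. Origin: on the axis of its one tall steel pillar, 68 mm above the bench. Pillar 9 mm diameter, free from 49 to 88 mm above the bench; on top a nut, 20 mm diameter, to 98 mm. The 84 mm round stand (10 mm high) and the 72 mm brass plate (top at 42 mm) are centred at x +24 mm, y 0 of this frame; wheels and short pillars reach no higher than 55 mm.
- movement_c: Clock movement, fixed. Origin: on the axis of its one tall steel pillar, 68 mm above the bench. Pillar 9 mm diameter, free from 49 to 88 mm above the bench; on top a nut, 20 mm diameter, to 98 mm. The 84 mm round stand (10 mm high) and the 72 mm brass plate (top at 42 mm) are centred at x +24 mm, y 0 of this frame; wheels and short pillars reach no higher than 55 mm.
- pickup_a: Cordless clip-on pick-up: a large sprung grabber probe lying flat, 96 mm long, 24 mm wide, 50 g. Body frame: x to the hook, z up, origin on the underside. Black body x 1 to 50 mm, 20 mm high; nozzle x 50 to 67 mm, 13 mm wide. Upright finger rest x 1 to 7 mm, up to z 50 mm. Behind it the plunger's thumb plate, up to z 50 mm, rear face at x -23 mm at rest, -7 mm pressed. Both 24 mm wide.
- pickup_b: Just like pickup_a. Pinch finger rest and thumb plate together above the body (z 20 to 50 mm; 30 mm across at rest, 14 mm pressed): this presses the plunger and carries it, hook out, the fingers' middle over the origin. With the pillar in the gap (its axis at x 75.5 mm, y 0 while pressed) open the fingers: rest and plate move apart by equal parts and the jaw closes on the pillar.
- pickup_c: Just like pickup_a. The hook: a flat steel J, 13 mm high, centred at z 10 mm. Its shank runs along the nozzle's -y side (y -11.5 to -7.5 mm), its 5 mm lip crosses before the nozzle face (x 67 mm) out to y +10 mm; open to +y, up and down. Gap from nozzle face to lip: 1 mm at rest, 17 mm pressed. Closed on a pillar it hangs level by itself, the pillar's axis at x 71.5 mm, y 0, z about 10 mm.
- plunger_a (a joint): Stroke of the plunger of pickup_a, in m: 0 at rest (hook drawn in), 0.016 fully pressed (hook out). Spring 9 N at rest, 13 N fully pressed. About 0.008 when the hook has closed on a 9 mm pillar.
- plunger_b (a joint): Stroke of the plunger of pickup_b, in m: 0 at rest (hook drawn in), 0.016 fully pressed (hook out). Spring 9 N at rest, 13 N fully pressed. About 0.008 when the hook has closed on a 9 mm pillar.
- plunger_c (a joint): Stroke of the plunger of pickup_c, in m: 0 at rest (hook drawn in), 0.016 fully pressed (hook out). Spring 9 N at rest, 13 N fully pressed. About 0.008 when the hook has closed on a 9 mm pillar.
- start_key_top (a point): Centre of the top of the round start key (28 mm diameter) on the low front deck of the grey timing tester at the right of the bench, 60 mm above the bench; the key goes straight down. The tester's screen housing behind the key is 85 mm high and begins 55 mm behind the key's centre.
- start_key (a joint): Travel of the start key, m: 0 up, 0.006 fully down; sprung, about 5 N at the bottom.
- wood_block: Round wooden casing block, 96 mm diameter, 22 mm high, loose; origin under its centre. Not part of the job.
- cushion: Case cushion, steel dish with dark pad, 88 mm diameter, 22 mm high, loose; origin under its centre. Not part of the job.
- bottle_a: Small amber bottle with white cap, 50 mm diameter, 85 mm high, loose; origin under its centre. Not part of the job.
- bottle_b: Small amber bottle with white cap, 50 mm diameter, 85 mm high, loose; origin under its centre. Not part of the job.
- loupe: Black watchmaker's loupe standing on its small end, 48 mm widest, 42 mm high, loose; origin under its centre. Not part of the job.
- case_ring: Steel case ring, 72 mm diameter, 8 mm high, lying flat, loose; origin under its centre. Not part of the job.
- parts_tray: White round parts tray, 130 mm diameter, 16 mm high, loose; origin under its centre. Not part of the job.
- driver: Screwdriver lying on the bench, 150 mm long, loose; origin near its middle. Not part of the job.
Things that resemble listed ones, but are neither listed nor needed, are in the scene too. Leave any orange look-alike of the cover_a alone.

How it is judged:
On the way, in this order (a step that is already met when the one before it is completed fails the run):
1. every dust cover stands on the mat and a pick-up hangs clipped on the tall pillar of each of the three movements, out of the robot's grip (x of cover_a in the frame of mat between -0.105 and 0.105 m and y of cover_a in the frame of mat between -0.075 and 0.075 m and z of each of cover_a, cover_b, cover_c in the frame of mat below 0.007 m and angle between each of cover_a, cover_b, cover_c's own z axis and vertical below 0.05 rad and linear speed of each of cover_a, cover_b, cover_c below 0.02 m/s and x of cover_b in the frame of mat between -0.105 and 0.105 m and y of cover_b in the frame of mat between -0.075 and 0.075 m and x of cover_c in the frame of mat between -0.105 and 0.105 m and y of cover_c in the frame of mat between -0.075 and 0.075 m and ((x of movement_a in the frame of pickup_a between 0.0655 and 0.0775 m and y of movement_a in the frame of pickup_a between -0.006 and 0.006 m and z of movement_a in the frame of pickup_a between -0.004 and 0.024 m and value of joint plunger_a between 0.0055 and 0.011 m and angle between pickup_a's own z axis and vertical below 0.35 rad) or (x of movement_a in the frame of pickup_b between 0.0655 and 0.0775 m and y of movement_a in the frame of pickup_b between -0.006 and 0.006 m and z of movement_a in the frame of pickup_b between -0.004 and 0.024 m and value of joint plunger_b between 0.0055 and 0.011 m and angle between pickup_b's own z axis and vertical below 0.35 rad) or (x of movement_a in the frame of pickup_c between 0.0655 and 0.0775 m and y of movement_a in the frame of pickup_c between -0.006 and 0.006 m and z of movement_a in the frame of pickup_c between -0.004 and 0.024 m and value of joint plunger_c between 0.0055 and 0.011 m and angle between pickup_c's own z axis and vertical below 0.35 rad)) and ((x of movement_b in the frame of pickup_a between 0.0655 and 0.0775 m and y of movement_b in the frame of pickup_a between -0.006 and 0.006 m and z of movement_b in the frame of pickup_a between -0.004 and 0.024 m and value of joint plunger_a between 0.0055 and 0.011 m and angle between pickup_a's own z axis and vertical below 0.35 rad) or (x of movement_b in the frame of pickup_b between 0.0655 and 0.0775 m and y of movement_b in the frame of pickup_b between -0.006 and 0.006 m and z of movement_b in the frame of pickup_b between -0.004 and 0.024 m and value of joint plunger_b between 0.0055 and 0.011 m and angle between pickup_b's own z axis and vertical below 0.35 rad) or (x of movement_b in the frame of pickup_c between 0.0655 and 0.0775 m and y of movement_b in the frame of pickup_c between -0.006 and 0.006 m and z of movement_b in the frame of pickup_c between -0.004 and 0.024 m and value of joint plunger_c between 0.0055 and 0.011 m and angle between pickup_c's own z axis and vertical below 0.35 rad)) and ((x of movement_c in the frame of pickup_a between 0.0655 and 0.0775 m and y of movement_c in the frame of pickup_a between -0.006 and 0.006 m and z of movement_c in the frame of pickup_a between -0.004 and 0.024 m and value of joint plunger_a between 0.0055 and 0.011 m and angle between pickup_a's own z axis and vertical below 0.35 rad) or (x of movement_c in the frame of pickup_b between 0.0655 and 0.0775 m and y of movement_c in the frame of pickup_b between -0.006 and 0.006 m and z of movement_c in the frame of pickup_b between -0.004 and 0.024 m and value of joint plunger_b between 0.0055 and 0.011 m and angle between pickup_b's own z axis and vertical below 0.35 rad) or (x of movement_c in the frame of pickup_c between 0.0655 and 0.0775 m and y of movement_c in the frame of pickup_c between -0.006 and 0.006 m and z of movement_c in the frame of pickup_c between -0.004 and 0.024 m and value of joint plunger_c between 0.0055 and 0.011 m and angle between pickup_c's own z axis and vertical below 0.35 rad)) and contact force between each of pickup_a, pickup_b, pickup_c and the arm below 0.2 N and contact force between each of pickup_a, pickup_b, pickup_c and the fingers below 0.2 N), for 0.3 s.
2. the start key is pressed fully down (value of joint start_key above 0.0045 m), for 0.05 s.
At the end, for the whole second after the job is handed in: Covers upright, at rest on the mat (centre within 105 x 75 mm of its centre); each tall pillar in the jaw of a hanging pick-up (within 6 mm of its axis, 14 mm of mid-height, stroke 5.5 to 11 mm, level within 0.35 rad, at rest); start key pressed after that and up again (x of cover_a in the frame of mat between -0.105 and 0.105 m and y of cover_a in the frame of mat between -0.075 and 0.075 m and z of each of cover_a, cover_b, cover_c in the frame of mat below 0.007 m and angle between each of cover_a, cover_b, cover_c's own z axis and vertical below 0.05 rad and linear speed of each of cover_a, cover_b, cover_c, pickup_a, pickup_b, pickup_c below 0.02 m/s and x of cover_b in the frame of mat between -0.105 and 0.105 m and y of cover_b in the frame of mat between -0.075 and 0.075 m and x of cover_c in the frame of mat between -0.105 and 0.105 m and y of cover_c in the frame of mat between -0.075 and 0.075 m and ((x of movement_a in the frame of pickup_a between 0.0655 and 0.0775 m and y of movement_a in the frame of pickup_a between -0.006 and 0.006 m and z of movement_a in the frame of pickup_a between -0.004 and 0.024 m and value of joint plunger_a between 0.0055 and 0.011 m and angle between pickup_a's own z axis and vertical below 0.35 rad) or (x of movement_a in the frame of pickup_b between 0.0655 and 0.0775 m and y of movement_a in the frame of pickup_b between -0.006 and 0.006 m and z of movement_a in the frame of pickup_b between -0.004 and 0.024 m and value of joint plunger_b between 0.0055 and 0.011 m and angle between pickup_b's own z axis and vertical below 0.35 rad) or (x of movement_a in the frame of pickup_c between 0.0655 and 0.0775 m and y of movement_a in the frame of pickup_c between -0.006 and 0.006 m and z of movement_a in the frame of pickup_c between -0.004 and 0.024 m and value of joint plunger_c between 0.0055 and 0.011 m and angle between pickup_c's own z axis and vertical below 0.35 rad)) and ((x of movement_b in the frame of pickup_a between 0.0655 and 0.0775 m and y of movement_b in the frame of pickup_a between -0.006 and 0.006 m and z of movement_b in the frame of pickup_a between -0.004 and 0.024 m and value of joint plunger_a between 0.0055 and 0.011 m and angle between pickup_a's own z axis and vertical below 0.35 rad) or (x of movement_b in the frame of pickup_b between 0.0655 and 0.0775 m and y of movement_b in the frame of pickup_b between -0.006 and 0.006 m and z of movement_b in the frame of pickup_b between -0.004 and 0.024 m and value of joint plunger_b between 0.0055 and 0.011 m and angle between pickup_b's own z axis and vertical below 0.35 rad) or (x of movement_b in the frame of pickup_c between 0.0655 and 0.0775 m and y of movement_b in the frame of pickup_c between -0.006 and 0.006 m and z of movement_b in the frame of pickup_c between -0.004 and 0.024 m and value of joint plunger_c between 0.0055 and 0.011 m and angle between pickup_c's own z axis and vertical below 0.35 rad)) and ((x of movement_c in the frame of pickup_a between 0.0655 and 0.0775 m and y of movement_c in the frame of pickup_a between -0.006 and 0.006 m and z of movement_c in the frame of pickup_a between -0.004 and 0.024 m and value of joint plunger_a between 0.0055 and 0.011 m and angle between pickup_a's own z axis and vertical below 0.35 rad) or (x of movement_c in the frame of pickup_b between 0.0655 and 0.0775 m and y of movement_c in the frame of pickup_b between -0.006 and 0.006 m and z of movement_c in the frame of pickup_b between -0.004 and 0.024 m and value of joint plunger_b between 0.0055 and 0.011 m and angle between pickup_b's own z axis and vertical below 0.35 rad) or (x of movement_c in the frame of pickup_c between 0.0655 and 0.0775 m and y of movement_c in the frame of pickup_c between -0.006 and 0.006 m and z of movement_c in the frame of pickup_c between -0.004 and 0.024 m and value of joint plunger_c between 0.0055 and 0.011 m and angle between pickup_c's own z axis and vertical below 0.35 rad)) and value of joint start_key below 0.002 m); the robot touches nothing.
It fails at once if a dust cover is tipped by more than 0.5 rad (angle between any of cover_a, cover_b, cover_c's own z axis and vertical above 0.5 rad).
It fails at once if a dust cover is knocked against a movement with more than 12 N (contact force between any of cover_a, cover_b, cover_c and movement_a above 12 N or contact force between any of cover_a, cover_b, cover_c and movement_b above 12 N or contact force between any of cover_a, cover_b, cover_c and movement_c above 12 N).
It fails at once if a dust cover is dropped or banged down on the mat (more than 40 N) (contact force between any of cover_a, cover_b, cover_c and mat above 40 N).
It fails at once if a thing that is not part of the job is moved by more than 40 mm or knocked over (distance of any of wood_block, cushion, bottle_a, bottle_b, loupe, case_ring, parts_tray, driver from where it was at the start of the episode above 0.04 m or angle between any of wood_block, cushion, bottle_a, bottle_b, loupe, case_ring, parts_tray's own z axis and vertical above 0.7 rad).
Of cover_a, cover_b, cover_c only 2 to 3 are there at a start; the rules pass over those that are not, and their reading is None.
At some moment in a run one of pickup_a, pickup_b, pickup_c may be knocked a few centimetres aside while the robot is not near it.
It also fails if it takes over 184 s, if anything falls off the work surface, if the arm or the gripper's body presses on something with over 40 N, if the wrist force passes 120 N, or if a joint passes its speed limit or range.

## Working session

There is one attempt and no reset: what is moved stays moved. The work goes in short steps, Python scripts to look and compute and a shell command to move; the robot and the scene stay as the last step left them, time stands still between calls to the robot, and variables do not carry over. Pictures are saved under pics/ and viewed, at most 14 in all, crops included, and the job is handed in when it is done.

```bash
ls; mkdir -p pics; cat > h.py <<'E'
import numpy as np,cv2
from cell import arm
from scipy.spatial.transform import Rotation as R
def cal(n):
    c=arm.calibration(n);o=np.array(c['orientation'],float)
    Rm=R.from_rotvec(o).as_matrix() if o.size==3 else (R.from_quat(o).as_matrix() if o.size==4 else o.reshape(3,3))
    return np.array(c['K']),np.array(c['xyz']),Rm
def ray(c,u,v):
    K,p,Rm=c
    d=np.linalg.inv(K)@[u,v,1.];return p,Rm@[d[0],-d[1],-d[2]]
def onz(c,u,v,z):
    p,d=ray(c,u,v);return p+d*(z-p[2])/d[2]
def proj(c,P):
    K,p,Rm=c
    q=Rm.T@(np.array(P)-p);q=K@[q[0],-q[1],-q[2]];return q[:2]/q[2]
def save(n,f,img=None):
    im=arm.get_image(n) if img is None else img
    cv2.imwrite('pics/'+f,im[...,::-1]);return im
E
python3 - <<'E'
from h import *
for n in('top','scene','wrist'):
    save(n,n+'0.png'); print(n,arm.calibration(n))
print(arm.observe())
E
```

```text
pics
top {'K': array([[363.87466485,   0.        , 316.24651647],
       [  0.        , 363.87466485, 198.97886255],
       [  0.        ,   0.        ,   1.        ]]), 'xyz': array([ 0.43768815, -0.08865077,  1.12490511]), 'orientation': array([ 0.06889642, -0.03786551, -1.568089  ])}
scene {'K': array([[416.39247668,   0.        , 316.02038081],
       [  0.        , 416.39247668, 197.765993  ],
       [  0.        ,   0.        ,   1.        ]]), 'xyz': array([ 1.19359451, -0.36228142,  1.01654046]), 'orientation': array([0.59490651, 0.38458377, 1.12473337])}
wrist {'K': array([[330.80478371,   0.        , 316.97526368],
       [  0.        , 330.80478371, 199.9524174 ],
       [  0.        ,   0.        ,   1.        ]]), 'xyz': array([0.16100377, 0.60779903, 0.38268157]), 'orientation': array([-0.24725318, -0.16724984,  1.18506389])}
{'clock': 0.15, 'joints': array([-1.29562342,  0.43504032,  0.02496669,  1.57387075, -0.01159958,
        1.13398778, -0.07509295]), 'dq': array([ 7.59929056e-05, -8.43223518e-04,  9.93478232e-04, -2.68262601e-03,
       -5.61547269e-04,  1.08465489e-04, -1.41559594e-03]), 'joint_efforts': array([ 2.04778451e-03, -6.68259287e+01,  9.85980034e-01, -3.14694965e+01,
       -6.05383515e-02,  3.93211038e-02,  1.69246123e-04]), 'position': array([0.23043221, 0.58056484, 0.22614592]), 'ee_rot': array([-5.89944297e-01, -3.08558608e+00,  1.81501674e-03]), 'force': array([-0.7401038 ,  0.16032611, -0.11416326]), 'ft_torque': array([-0.04117052,  0.07277219,  0.00077476]), 'gripper_force': 0.0, 'width': 1.0007367741964937}
```

View pics/top0.png

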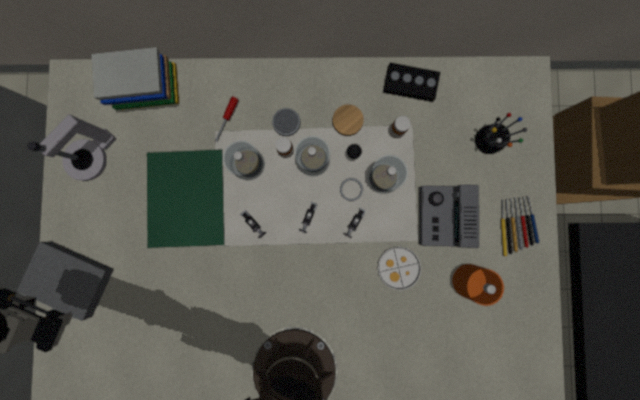

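View pics/scene0.png

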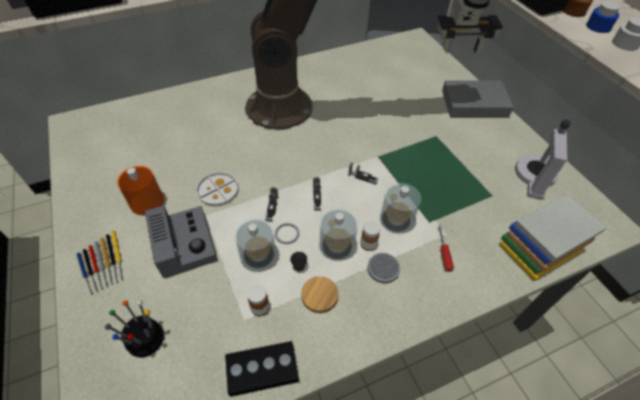

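View crops.

The top view shows white-knobbed covers at about (243,160), (312,155) and (384,174), with the orange look-alike at (478,284). Pick-ups lie at (253,224), (308,217) and (354,223), the mat at (185,198) and the tester at (449,215).

```bash
python3 - <<'E'
from h import *
t=cv2.imread('pics/top0.png');c=t[125:255,215:415]
c=cv2.resize(c,None,fx=4,fy=4,interpolation=cv2.INTER_CUBIC);cv2.imwrite('pics/topc.png',cv2.convertScaleAbs(c,alpha=1.5))
T=cal('top')
print('coarse',[(n,onz(T,u,v,z).round(3)) for n,u,v,z in [('ka',240,156,.146),('kb',312,152,.146),('kc',387,172,.146),('pa',253,224,.02),('pb',308,217,.02),('pc',354,223,.02),('key',437,198,.06)]])
# mat
hsv=cv2.cvtColor(t,cv2.COLOR_BGR2HSV);m=cv2.inRange(hsv,(60,90,20),(95,255,255))
cs=max(cv2.findContours(m,0,2)[0],key=cv2.contourArea);r=cv2.boxPoints(cv2.minAreaRect(cs))
P=[onz(T,*q,.003) for q in r];print(np.round(P,3),np.mean(P,0))
s=cv2.imread('pics/scene0.png')[150:290,140:440]
E
```

```text
coarse [('ka', array([0.622, 0.139, 0.146])), ('kb', array([ 0.632, -0.057,  0.146])), ('kc', array([ 0.578, -0.26 ,  0.146])), ('pa', array([0.436, 0.125, 0.02 ])), ('pb', array([ 0.458, -0.042,  0.02 ])), ('pc', array([ 0.44 , -0.181,  0.02 ])), ('key', array([ 0.514, -0.42 ,  0.06 ]))]
[[0.665 0.464 0.003]
 [0.664 0.23  0.003]
 [0.369 0.224 0.003]
 [0.368 0.454 0.003]] [0.51635113 0.34260849 0.003     ]
```

View pics/topc.png

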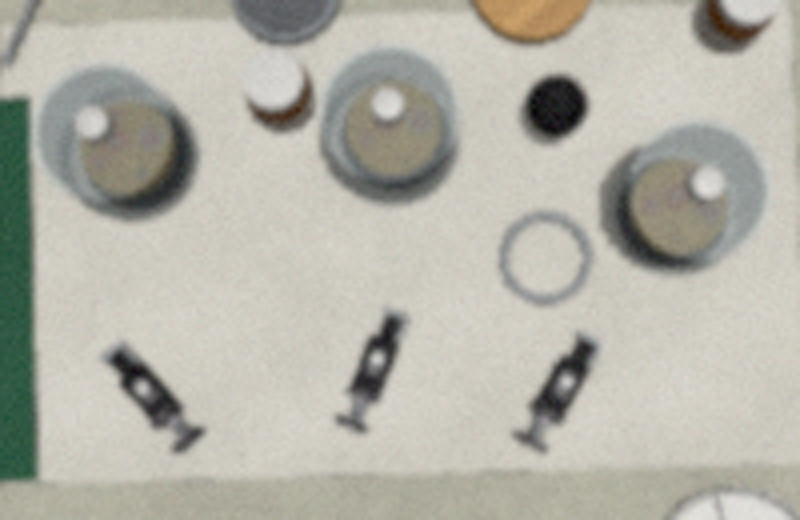

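All three movements are covered. Knobs are at crop (93,122), (387,102) and (708,183), the pick-ups at (150,395), (375,365) and (560,390), and the bottles and loupe at (278,90), (740,20) and (556,105). Only the white-knobbed grey bells fit the description; the orange bell is the look-alike. I'll square the tool up and go above cover A.

```bash
python3 -m pendant '{"slide":[[0,0,-0.08],[0,0,-0.08],[0,0,-0.08],[0,0,-0.08],[-0.108,-0.122,0],[-0.108,-0.122,0],[-0.108,-0.122,0],[-0.108,-0.122,0],[-0.108,-0.122,0],[-0.108,-0.122,0]],"dr":[[0,0,-0.79],[0,0,-0.79],[0,0,-0.79],[0,0,-0.79],[0,0,0],[0,0,0],[0,0,0],[0,0,0],[0,0,0],[0,0,0]],"claw":[1,1,1,1,1,1,1,1,1,1]}' 20
python3 -m pendant '{"slide":[[-0.108,-0.122,0],[-0.108,-0.122,0],[-0.108,-0.122,0],[-0.108,-0.122,0],[0,0,0],[0,0,0],[0,0,0]],"dr":[[0,0,0],[0,0,0],[0,0,0],[0,0,0],[0,0,0],[0,0,0],[0,0,0]],"claw":[1,1,1,1,1,1,1]}'
python3 - <<'E'
from h import *
c=cal('wrist');im=save('wrist','w1.png');o=arm.observe()
print(o['position'],R.from_rotvec(o['ee_rot']).as_matrix().round(3),o['joints'].round(2));print(c[1],-c[2][:,2])
E
```

```text
clock: 1.15
position: [0.4262, 0.3598, 0.3227]
ee_rot: [0.002, -3.142, -0.0]
force: [0.7, 1.3, -0.3]
width: 1.0
gripper_force: 0.0
clock: 1.85
position: [0.5542, 0.2165, 0.3224]
ee_rot: [0.004, -3.141, -0.001]
force: [-0.4, -0.7, -0.8]
width: 1.0
gripper_force: 0.0
[0.55409496 0.21691135 0.32258654] [[-1.    -0.004 -0.001]
 [-0.004  1.     0.001]
 [ 0.001  0.001 -1.   ]] [-0.58  0.32  0.16  1.51 -0.05  1.31  1.16]
[0.47962282 0.21570809 0.47906948] [ 0.27672233  0.0018587  -0.96094812]
```

View pics/w1.png

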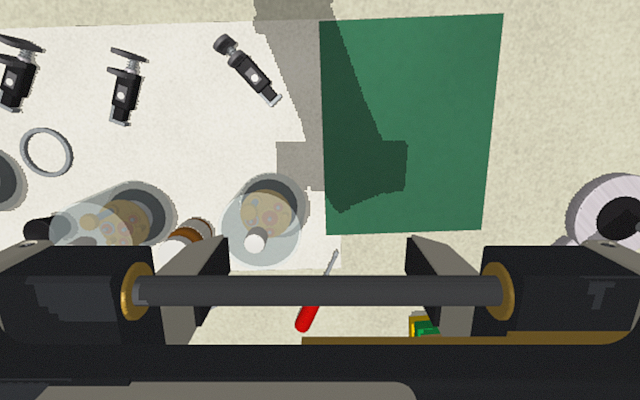

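The wrist view shows cover A's knob at (257,240), the driver at (310,300), a bottle at (190,240), cover B at (85,225), the mat corners at (319,22), (504,13), (481,229) and (327,235), and the three pick-ups along the top.

```bash
python3 - <<'E'
from h import *
im=cv2.imread('pics/w1.png');c=cal('wrist')
roi=im[215:262,232:285];print(roi.min(2)[::4,::4])
m=(roi.min(2)>215).astype(np.uint8)
n,l,s,ce=cv2.connectedComponentsWithStats(m)
for i in range(1,n):
    if s[i,4]>40: print(s[i],ce[i]+[232,215],onz(c,*(ce[i]+[232,215]),.14))
print([onz(c,u,v,.003).round(3) for u,v in [(319,22),(504,13),(481,229),(327,235)]])
T=cal('top');print([onz(T,u,v,.14).round(3) for u,v in [(238.3,155.5),(311.8,150.5),(392,170.8)]])
E
```

```text
[[178 178 158 137 136 139 136 136 137 139 137 139 137 139]
 [177 174 174 145 136 142 146 136 137 161 138 140 137 136]
 [177 178 178 127 139 140 161 135 139 135 138 136 135 137]
 [177 178 175 177 132 141 117 118 136 138 137 136 133 137]
 [180 177 180 179 147 124 122 116 112 156 136 132 131 166]
 [177 176 177 178 156 228 220 119 114 130 135 135 157 154]
 [180 180 179 167 227 228 230 230 105 187 179 186 183 184]
 [180 178 177 213 223 224 225 224 164 182 183 183 181 184]
 [180 180 178 172 222 224 222 221 151 182 182 184 181 183]
 [179 182 179 179 199 222 221 194 181 182 186 181 183 181]
 [221 177 180 178 181 181 178 182 182 182 185 179 185 184]
 [226 225 175 184 182 182 179 180 180 182 181 182 181 210]]
[ 13  20  19  18 261] [253.7394636  243.49425287] [0.62767896 0.14684506 0.14      ]
[array([0.376, 0.219, 0.003]), array([0.365, 0.457, 0.003]), array([0.662, 0.469, 0.003]), array([0.673, 0.233, 0.003])]
[array([0.624, 0.145, 0.14 ]), array([ 0.638, -0.057,  0.14 ]), array([ 0.582, -0.275,  0.14 ])]
```

```bash
python3 -m pendant '{"slide":[[-0.12,-0.118,0],[-0.12,-0.118,0],[0,0,0.15],[0,0,0.15],[0,0,0.15],[0,0,0.1],[0,0,0.08],[0,0,0.045],[0,0,0],[0,0,0]],"dr":[[0,0,0],[0,0,0],[0,0,0],[0,0,0],[0,0,0],[0,0,0],[0,0,0],[0,0,0],[0,0,0],[0,0,0]],"claw":[1,1,1,1,1,1,1,1,1,1]}'
python3 -m pendant '{"slide":[[0,0,0],[0,0,0],[0,0,0],[0,0,0],[0,0,0],[0,0,0],[0,0,0],[0,0,0]],"dr":[[0,0,0],[0,0,0],[0,0,0],[0,0,0],[0,0,0],[0,0,0],[0,0,0],[0,0,0]],"claw":[0.3,0.2,0.2,0.2,0.2,0.2,0.2,0.2]}' 20
```

```text
clock: 2.9
position: [0.6268, 0.1462, 0.1213]
ee_rot: [-0.004, 3.14, 0.001]
force: [0.4, 0.8, 0.2]
width: 1.0
gripper_force: 0.0
clock: 3.7
position: [0.6264, 0.1453, 0.1202]
ee_rot: [0.002, -3.142, 0.0]
force: [0.3, 0.1, -0.3]
width: 0.351
gripper_force: 0.0
```

```bash
python3 -m pendant '{"slide":[[0,0,0],[0,0,0],[0,0,0],[0,0,0],[0,0,0],[0,0,-0.01],[0,0,-0.02],[0,0,-0.03],[0,0,-0.04],[0,0,0]],"dr":[[0,0,0],[0,0,0],[0,0,0],[0,0,0],[0,0,0],[0,0,0],[0,0,0],[0,0,0],[0,0,0],[0,0,0]],"claw":[0.2,0.2,0.2,0.2,0.2,0.2,0.2,0.2,0.2,0.2]}' 20
python3 -c "
from h import *
save('wrist','w2.png');print(arm.observe()['force'])"
```

```text
clock: 4.7
position: [0.6279, 0.1457, 0.1528]
ee_rot: [-0.002, 3.138, 0.002]
force: [0.1, 0.6, -2.6]
width: 0.255
gripper_force: 20.0
[ 0.59580863 -0.1021491  -1.2244723 ]
```

```bash
python3 -m pendant '{"slide":[[0,0,-0.08],[0,0,-0.11],[0,0,-0.1],[0.017,0.14,0],[0.017,0.14,0],[0.017,0.14,0],[0.017,0.14,0],[0.017,0.14,0],[0,0.125,0],[0,0,0]],"dr":[[0,0,0],[0,0,0],[0,0,0],[0,0,0],[0,0,0],[0,0,0],[0,0,0],[0,0,0],[0,0,0],[0,0,0]],"claw":[0.2,0.2,0.2,0.2,0.2,0.2,0.2,0.2,0.2,0.2]}'
python3 -m pendant '{"slide":[[0,0,0.08],[0,0,0.1],[0,0,0.08],[0,0,0.06],[0,0,0.03],[0,0,0],[0,0,0]],"dr":[[0,0,0],[0,0,0],[0,0,0],[0,0,0],[0,0,0],[0,0,0],[0,0,0]],"claw":[0.2,0.2,0.2,0.2,0.2,0.2,0.2]}'
```

```text
clock: 5.75
position: [0.5972, 0.4006, 0.2359]
ee_rot: [0.016, -3.139, -0.006]
force: [-1.0, 0.7, -2.5]
width: 0.253
gripper_force: 20.0
clock: 6.45
position: [0.6011, 0.393, 0.133]
ee_rot: [-0.002, 3.141, 0.001]
force: [0.5, 1.1, -1.3]
width: 0.254
gripper_force: 20.0
```

```bash
python3 -m pendant '{"slide":[[0,0,0.01],[0,0,0.008],[0,0,0.006],[0,0,0.004],[0,0,0.003],[0,0,0.003],[0,0,0]],"dr":[[0,0,0],[0,0,0],[0,0,0],[0,0,0],[0,0,0],[0,0,0],[0,0,0]],"claw":[0.2,0.2,0.2,0.2,0.2,0.2,0.2]}'
```

```text
clock: 7.15
position: [0.6009, 0.3933, 0.1228]
ee_rot: [-0.003, 3.141, 0.002]
force: [-0.7, 0.3, 4.1]
width: 0.254
gripper_force: 20.0
```

```bash
python3 -m pendant '{"slide":[[0,0,0],[0,0,0],[0,0,0],[0,0,0],[0,0,0],[0,0,-0.13],[0,0,-0.13],[0,0,-0.13],[0,0,-0.13],[0,0,-0.137]],"dr":[[0,0,0],[0,0,0],[0,0,0],[0,0,0],[0,0,0],[0,0,0],[0,0,0],[0,0,0],[0,0,0],[0,0,0]],"claw":[0.5,0.6,0.6,0.6,0.6,0.8,1,1,1,1]}'
python3 -m pendant '{"slide":[[0.041,-0.148,0],[0.041,-0.148,0],[0.041,-0.148,0],[0.041,-0.148,0],[0,0,0],[0,0,0],[0,0,0]],"dr":[[0,0,0],[0,0,0],[0,0,0],[0,0,0],[0,0,0],[0,0,0],[0,0,0]],"claw":[1,1,1,1,1,1,1]}'
python3 -c "
from h import *
np.save('c3.npy',np.array(cal('wrist'),object),allow_pickle=True);save('wrist','w3.png');print(arm.observe()['position'])"
python3 -m pendant '{"slide":[[-0.003,-0.152,-0.016],[-0.003,-0.152,-0.016],[-0.003,-0.152,-0.016],[-0.003,-0.152,-0.016],[-0.003,-0.152,-0.016],[-0.003,-0.152,-0.016],[-0.003,-0.152,-0.016],[-0.003,-0.152,-0.016],[0,0,0],[0,0,0]],"dr":[[0,0,0],[0,0,0],[0,0,0],[0,0,0],[0,0,0],[0,0,0],[0,0,0],[0,0,0],[0,0,0],[0,0,0]],"claw":[1,1,1,1,1,1,1,1,1,1]}'
python3 -m pendant '{"slide":[[0,0,0],[0,0,0]],"dr":[[0,0,0],[0,0,0]],"claw":[1,1]}'
python3 - <<'E'
from h import *
c=cal('wrist');np.save('c4.npy',np.array(c,object),allow_pickle=True);im=save('wrist','w4.png');o=arm.observe();print(o['position'])
m=(im.min(2)>212).astype(np.uint8)
n,l,s,ce=cv2.connectedComponentsWithStats(m)
for i in range(1,n):
    if 60<s[i,4]<2000: print(s[i],ce[i].round(1),onz(c,*ce[i],.138).round(4))
E
```

```text
clock: 8.15
position: [0.6003, 0.3925, 0.3206]
ee_rot: [0.002, -3.141, 0.0]
force: [1.1, 0.5, -0.5]
width: 0.975
gripper_force: 0.0
clock: 8.85
position: [0.5517, 0.2165, 0.3192]
ee_rot: [-0.004, 3.141, 0.001]
force: [-0.4, -0.1, 0.4]
width: 0.997
gripper_force: 0.0
clock: 9.85
position: [0.5601, -0.1495, 0.3571]
ee_rot: [0.001, -3.141, -0.0]
force: [-0.6, 0.6, -1.1]
width: 0.995
gripper_force: 0.0
clock: 10.05
position: [0.56, -0.1473, 0.3571]
ee_rot: [0.008, -3.141, -0.001]
force: [0.3, -0.8, 0.3]
width: 0.998
gripper_force: 0.0Traceback (most recent call last):
  File "<string>", line 3, in <module>
    np.save('c3.npy',np.array(cal('wrist'),object),allow_pickle=True);save('wrist','w3.png');print(arm.observe()['position'])
                     ~~~~~~~~^^^^^^^^^^^^^^^^^^^^^
ValueError: could not broadcast input array from shape (3,3) into shape (3,)
Traceback (most recent call last):
ValueError: could not broadcast input array from shape (3,3) into shape (3,)
```

Saving the calibration failed, so I'll use pickle instead.

```bash
cat >> h.py <<'E'
import pickle
def snap(f):
    c=cal('wrist');im=save('wrist',f+'.png');pickle.dump(c,open(f+'.pk','wb'));return c,im
def load(f): return pickle.load(open(f+'.pk','rb')),cv2.imread('pics/'+f+'.png')[...,::-1]
E
python3 - <<'E'
from h import *
c,im=snap('w4');print(arm.observe()['position'])
m=(im.min(2)>212).astype(np.uint8)
n,l,s,ce=cv2.connectedComponentsWithStats(m)
for i in range(1,n):
    if 60<s[i,4]<2000: print(s[i],ce[i].round(1),onz(c,*ce[i],.138).round(4))
E
```

```text
[ 0.55981608 -0.14764482  0.35724191]
[158   0  69  17 706] [194.    6.3] [ 0.3904 -0.2727  0.138 ]
[285 128  33  14 279] [301.3 134.3] [ 0.5173 -0.1652  0.138 ]
[200 184  18  18 243] [208.2 192.8] [ 0.5855 -0.275   0.138 ]
[385 230  17  16 216] [392.8 237.5] [ 0.6409 -0.0543  0.138 ]
```

View pics/w4.png

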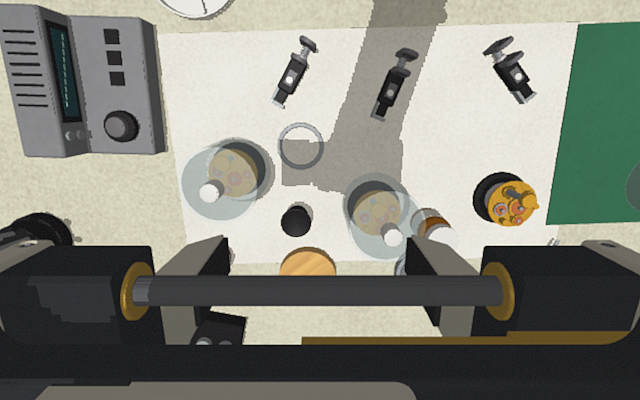

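This view shows knobs at (208,193) for C and (393,238) for B. Movement A is bare at (510,200), the pick-ups are at (293,75), (395,82) and (513,75), and the key is the round knob at (121,125). Next is cover B.

```bash
python3 -m pendant '{"slide":[[-0.09,0.104,0],[-0.09,0.104,0],[-0.088,0.103,0],[0,0,0.15],[0,0,0.15],[0,0,0.15],[0,0,0.15],[0,0,0.1],[0,0,0.06],[0,0,0.03]],"dr":[[0,0,0],[0,0,0],[0,0,0],[0,0,0],[0,0,0],[0,0,0],[0,0,0],[0,0,0],[0,0,0],[0,0,0]],"claw":[0.6,0.6,0.6,0.6,0.6,0.6,0.6,0.6,0.6,0.6]}' 20
python3 -m pendant '{"slide":[[0,0,0],[0,0,0],[0,0,0],[0,0,0],[0,0,0],[0,0,0],[0,0,0],[0,0,0],[0,0,0],[0,0,0]],"dr":[[0,0,0],[0,0,0],[0,0,0],[0,0,0],[0,0,0],[0,0,0],[0,0,0],[0,0,0],[0,0,0],[0,0,0]],"claw":[0.6,0.2,0.2,0.2,0.2,0.2,0.2,0.2,0.2,0.2]}' 20
```

```text
clock: 11.1
position: [0.6386, -0.0548, 0.1184]
ee_rot: [0.005, -3.139, -0.001]
force: [0.2, -0.5, 0.7]
width: 0.599
gripper_force: 0.0
clock: 12.1
position: [0.64, -0.056, 0.1209]
ee_rot: [-0.002, 3.141, 0.001]
force: [-0.3, 1.6, 5.5]
width: 0.256
gripper_force: 20.0
```

```bash
python3 -m pendant '{"slide":[[0,0,-0.01],[0,0,-0.03],[0,0,-0.06],[0,0,-0.1],[0,0,-0.1],[0,0,-0.1],[0.069,0.147,0],[0.069,0.147,0],[0.069,0.147,0],[0.069,0.147,0]],"dr":[[0,0,0],[0,0,0],[0,0,0],[0,0,0],[0,0,0],[0,0,0],[0,0,0],[0,0,0],[0,0,0],[0,0,0]],"claw":[0.2,0.2,0.2,0.2,0.2,0.2,0.2,0.2,0.2,0.2]}'
python3 -m pendant '{"slide":[[0.069,0.147,0],[0.069,0.147,0],[0.069,0.147,0],[0.069,0.147,0],[0.069,0.147,0],[0.069,0.147,0],[0,0,0.05],[0,0,0.1],[0,0,0.1],[0,0,0]],"dr":[[0,0,0],[0,0,0],[0,0,0],[0,0,0],[0,0,0],[0,0,0],[0,0,0],[0,0,0],[0,0,0],[0,0,0]],"claw":[0.2,0.2,0.2,0.2,0.2,0.2,0.2,0.2,0.2,0.2]}'
python3 -m pendant '{"slide":[[0,0,0.05],[0,0,0.03],[0,0,0.02],[0,0,0],[0,0,0]],"dr":[[0,0,0],[0,0,0],[0,0,0],[0,0,0],[0,0,0]],"claw":[0.2,0.2,0.2,0.2,0.2]}'
```

```text
clock: 13.1
position: [0.5554, 0.1211, 0.2409]
ee_rot: [-0.001, 3.141, -0.0]
force: [1.1, 0.5, -2.0]
width: 0.256
gripper_force: 20.0
clock: 14.1
position: [0.4301, 0.3823, 0.1622]
ee_rot: [0.002, -3.137, 0.009]
force: [-1.1, -1.3, -2.4]
width: 0.253
gripper_force: 20.0
clock: 14.6
position: [0.4324, 0.3846, 0.1362]
ee_rot: [-0.002, 3.141, 0.001]
force: [1.3, 0.0, -1.7]
width: 0.256
gripper_force: 20.0
```

```bash
python3 -m pendant '{"slide":[[0,0,0.012],[0,0,0.012],[0,0,0.008],[0,0,0.006],[0,0,0.004],[0,0,0.003],[0,0,0]],"dr":[[0,0,0],[0,0,0],[0,0,0],[0,0,0],[0,0,0],[0,0,0],[0,0,0]],"claw":[0.2,0.2,0.2,0.2,0.2,0.2,0.2]}'
python3 -m pendant '{"slide":[[0,0,0],[0,0,0],[0,0,0],[0,0,0],[0,0,0],[0,0,-0.1],[0,0,-0.13],[0,0,-0.13],[0,0,-0.13],[0,0,-0.137]],"dr":[[0,0,0],[0,0,0],[0,0,0],[0,0,0],[0,0,0],[0,0,0],[0,0,0],[0,0,0],[0,0,0],[0,0,0]],"claw":[0.5,0.6,0.6,0.6,0.6,0.6,0.6,0.6,0.6,0.6]}'
python3 -m pendant '{"slide":[[-0.037,-0.157,0],[-0.037,-0.157,0],[-0.037,-0.157,0],[-0.037,-0.157,0],[-0.037,-0.157,0],[-0.037,-0.157,0],[-0.037,-0.157,0],[-0.037,-0.157,0],[-0.037,-0.157,0],[-0.037,-0.157,0]],"dr":[[0,0,0],[0,0,0],[0,0,0],[0,0,0],[0,0,0],[0,0,0],[0,0,0],[0,0,0],[0,0,0],[0,0,0]],"claw":[0.6,0.6,0.6,0.6,0.6,0.6,0.6,0.6,0.6,0.6]}'
python3 -m pendant '{"slide":[[-0.037,-0.157,0],[-0.037,-0.157,0],[-0.037,-0.157,0],[-0.037,-0.157,0],[0,0,0],[0,0,0]],"dr":[[0,0,0],[0,0,0],[0,0,0],[0,0,0],[0,0,0],[0,0,0]],"claw":[0.6,0.6,0.6,0.6,0.6,0.6]}'
```

```text
clock: 15.3
position: [0.4321, 0.385, 0.1237]
ee_rot: [-0.002, 3.141, 0.002]
force: [-4.6, -3.5, 15.5]
width: 0.259
gripper_force: 20.0
clock: 16.3
position: [0.4317, 0.3841, 0.3115]
ee_rot: [0.002, -3.141, 0.001]
force: [0.4, -0.1, 0.1]
width: 0.6
gripper_force: 0.0
clock: 17.3
position: [0.5438, -0.0883, 0.3103]
ee_rot: [-0.003, 3.141, 0.0]
force: [0.6, 0.8, -0.4]
width: 0.6
gripper_force: 0.0
clock: 17.9
position: [0.5879, -0.2762, 0.3094]
ee_rot: [-0.002, -3.14, 0.0]
force: [0.7, 0.0, -0.4]
width: 0.597
gripper_force: 0.0
```

```bash
python3 -m pendant '{"slide":[[0.006,0.003,0.13],[0,0,0.15],[0,0,0.15],[0,0,0.1],[0,0,0.06],[0,0,0.035],[0,0,0],[0,0,0]],"dr":[[0,0,0],[0,0,0],[0,0,0],[0,0,0],[0,0,0],[0,0,0],[0,0,0],[0,0,0]],"claw":[0.6,0.6,0.6,0.6,0.6,0.6,0.6,0.6]}' 20
python3 -m pendant '{"slide":[[0,0,0],[0,0,0],[0,0,0],[0,0,0],[0,0,0],[0,0,0],[0,0,0],[0,0,0]],"dr":[[0,0,0],[0,0,0],[0,0,0],[0,0,0],[0,0,0],[0,0,0],[0,0,0],[0,0,0]],"claw":[0.2,0.2,0.2,0.2,0.2,0.2,0.2,0.2]}' 20
```

```text
clock: 18.7
position: [0.5872, -0.2733, 0.1237]
ee_rot: [-0.004, 3.14, -0.0]
force: [0.4, -0.6, -0.3]
width: 0.599
gripper_force: 0.0
clock: 19.5
position: [0.5867, -0.2736, 0.1227]
ee_rot: [-0.002, 3.141, 0.0]
force: [0.6, 1.2, 2.9]
width: 0.253
gripper_force: 20.0
```

```bash
python3 -m pendant '{"slide":[[0,0,-0.01],[0,0,-0.03],[0,0,-0.06],[0,0,-0.1],[0,0,-0.1],[0,0,-0.1],[0.018,0.156,0],[0.018,0.156,0],[0.018,0.156,0],[0.018,0.156,0]],"dr":[[0,0,0],[0,0,0],[0,0,0],[0,0,0],[0,0,0],[0,0,0],[0,0,0],[0,0,0],[0,0,0],[0,0,0]],"claw":[0.2,0.2,0.2,0.2,0.2,0.2,0.2,0.2,0.2,0.2]}'
python3 -m pendant '{"slide":[[0.018,0.156,0],[0.018,0.156,0],[0.018,0.156,0],[0.018,0.156,0],[0.018,0.156,0],[0.018,0.156,0],[0.018,0.156,0],[0.018,0.156,0],[0,0,0.05],[0,0,0.05]],"dr":[[0,0,0],[0,0,0],[0,0,0],[0,0,0],[0,0,0],[0,0,0],[0,0,0],[0,0,0],[0,0,0],[0,0,0]],"claw":[0.2,0.2,0.2,0.2,0.2,0.2,0.2,0.2,0.2,0.2]}'
python3 -m pendant '{"slide":[[0,0,0.1],[0,0,0.08],[0,0,0.05],[0,0,0.02],[0,0,0],[0,0,0]],"dr":[[0,0,0],[0,0,0],[0,0,0],[0,0,0],[0,0,0],[0,0,0]],"claw":[0.2,0.2,0.2,0.2,0.2,0.2]}'
```

```text
clock: 20.5
position: [0.5641, -0.0854, 0.2432]
ee_rot: [-0.001, 3.141, -0.0]
force: [0.8, 0.5, -1.6]
width: 0.257
gripper_force: 20.0
clock: 21.5
position: [0.5207, 0.2896, 0.2127]
ee_rot: [-0.007, 3.141, 0.001]
force: [0.4, -1.6, -2.1]
width: 0.256
gripper_force: 20.0
clock: 22.1
position: [0.5216, 0.2878, 0.1386]
ee_rot: [-0.002, 3.14, 0.001]
force: [0.9, -0.3, -1.5]
width: 0.257
gripper_force: 20.0
```

```bash
python3 -m pendant '{"slide":[[0,0,0.012],[0,0,0.012],[0,0,0.008],[0,0,0.006],[0,0,0.003],[0,0,0.002],[0,0,0]],"dr":[[0,0,0],[0,0,0],[0,0,0],[0,0,0],[0,0,0],[0,0,0],[0,0,0]],"claw":[0.2,0.2,0.2,0.2,0.2,0.2,0.2]}'
python3 -m pendant '{"slide":[[0,0,0],[0,0,0],[0,0,0],[0,0,0],[0,0,0],[0,0,-0.15],[0,0,-0.16],[0,0,-0.16],[0,0,-0.16],[0,0,-0.15]],"dr":[[0,0,0],[0,0,0],[0,0,0],[0,0,0],[0,0,0],[0,0,0],[0,0,0],[0,0,0],[0,0,0],[0,0,0]],"claw":[0.5,0.6,0.6,0.6,0.6,0.6,0.6,0.6,0.6,0.6]}'
python3 -m pendant '{"slide":[[0,-0.141,0],[0,-0.141,0],[0,-0.141,0],[0,-0.141,0],[0,-0.141,0],[0,-0.141,0],[0,-0.141,0],[-0.028,-0.141,0],[0,0,0],[0,0,0]],"dr":[[0,0,0],[0,0,0],[0,0,0],[0,0,0],[0,0,0],[0,0,0],[0,0,0],[0,0,0],[0,0,0],[0,0,0]],"claw":[0.6,0.6,0.6,0.6,0.6,0.6,0.6,0.6,0.6,0.6]}'
python3 -m pendant '{"slide":[[0,0,0],[0,0,0]],"dr":[[0,0,0],[0,0,0]],"claw":[0.6,0.6]}'
python3 - <<'E'
from h import *
c,im=snap('w5');print(arm.observe()['position'])
cv2.imwrite('pics/w5c.png',cv2.resize(im[20:270,150:550,::-1],None,fx=2,fy=2,interpolation=cv2.INTER_CUBIC))
E
```

```text
clock: 22.8
position: [0.5211, 0.2881, 0.1255]
ee_rot: [-0.002, 3.141, 0.001]
force: [-3.0, 0.0, 5.5]
width: 0.252
gripper_force: 20.0
clock: 23.8
position: [0.5208, 0.2874, 0.3612]
ee_rot: [-0.002, 3.141, 0.001]
force: [0.6, 0.5, 0.8]
width: 0.602
gripper_force: 0.0
clock: 24.8
position: [0.5297, -0.0517, 0.3587]
ee_rot: [-0.002, -3.142, -0.0]
force: [0.9, 0.4, -0.2]
width: 0.6
gripper_force: 0.0
clock: 25.0
position: [0.5298, -0.0492, 0.3586]
ee_rot: [0.006, -3.141, -0.001]
force: [-0.0, 0.0, 0.2]
width: 0.601
gripper_force: 0.0
[ 0.52981349 -0.04926032  0.35859557]
```

View pics/w5c.png

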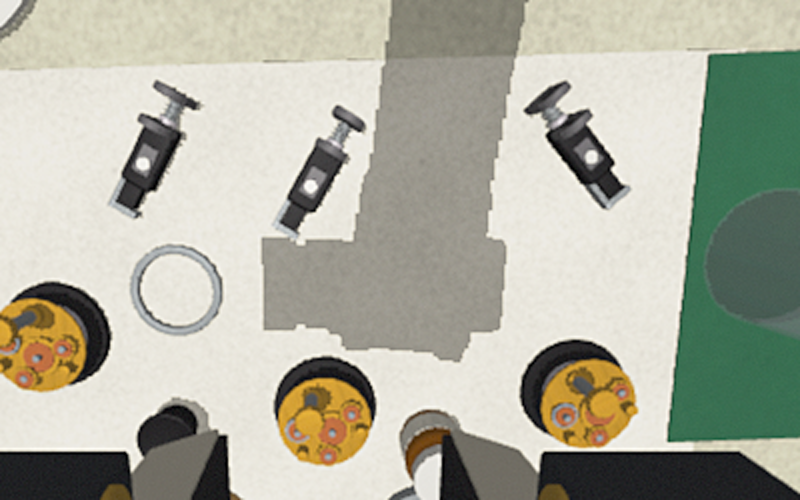

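```bash
python3 - <<'E'
from h import *
c,im=load('w5')
def crop(x,y,w,h): return cv2.resize(np.ascontiguousarray(im[y:y+h,x:x+w,::-1]),None,fx=4,fy=4,interpolation=cv2.INTER_CUBIC)
r1=np.hstack([crop(195,55,66,75),crop(279,65,66,75),crop(407,55,66,75)])
r2=np.hstack([crop(140,155,66,70),crop(280,192,66,70),crop(405,185,66,70)])
cv2.imwrite('pics/mont.png',np.vstack([r1,r2]))
T=c;print([onz(c,150+x/2,20+y/2,.098).round(4) for x,y in[(606,404),(310,425),(6,336)]])
E
```

```text
[array([0.6055, 0.1331, 0.098 ]), array([ 0.6213, -0.0651,  0.098 ]), array([ 0.5602, -0.2621,  0.098 ])]
```

View pics/mont.png

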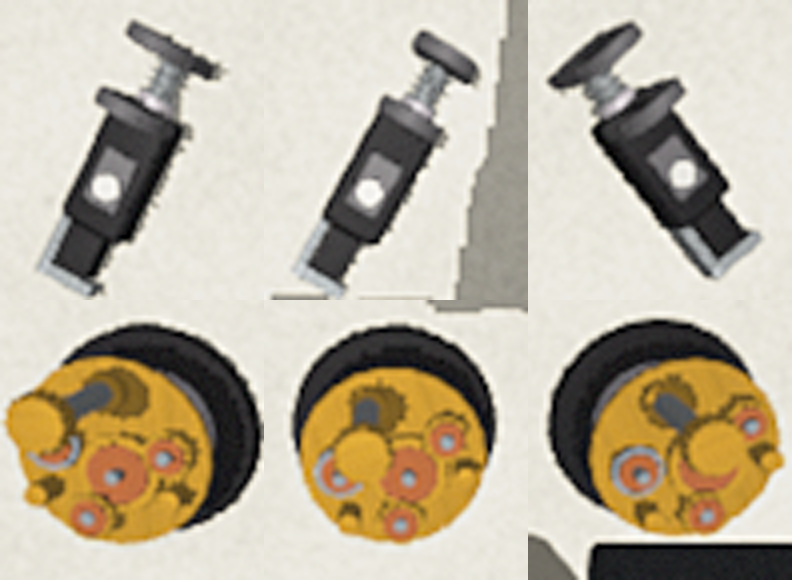

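Nut tops in the montage are at C (35,420), B (362,455) and A (717,447), with the pillar bases on the robot side. The pick-ups' lips are at (68,281), (316,287) and (736,258), and their thumb plates at (174,48), (445,57) and (595,54).

```bash
python3 - <<'E'
from h import *
c,im=load('w5')
nut={'C':(148.75,185),'B':(304.5,230.75),'A':(452.25,221.75)}
pl={'C':(140+113/4,155+148/4),'B':(280+129/4,192+155/4),'A':(405+157/4,185+147/4)}
for k in nut:
    n=onz(c,*nut[k],.098);p=onz(c,*pl[k],.042);d=(p-n)[:2];print(k,n.round(4),p.round(4),np.hypot(*d).round(4),np.degrees(np.arctan2(d[1],d[0])).round(1))
o={'c':(195,55),'b':(279,65),'a':(407,55)}
pts={'c':((68,281),(138,108),(174,48)),'b':((52,287),(148,118),(181,57)),'a':((208,258),(122,104),(67,54))}
for k in o:
    L,r,q=[onz(c,o[k][0]+x/4,o[k][1]+y/4,z) for (x,y),z in zip(pts[k],(.0165,.05,.05))]
    a=L-q;yaw=np.arctan2(a[1],a[0]);u=np.array([np.cos(yaw),np.sin(yaw)])
    print(k,'L',L.round(3),'r',r.round(3),'q',q.round(3),'len',np.hypot(*a[:2]).round(4),np.hypot(*(r-q)[:2]).round(4),'yaw',np.degrees(yaw).round(1),'origins',(L[:2]-.0705*u).round(4),(r[:2]-.004*u).round(4),(q[:2]+.0205*u).round(4))
E
```

```text
C [ 0.5562 -0.267   0.098 ] [ 0.5803 -0.2688  0.042 ] 0.0242 -4.2
B [ 0.6188 -0.0658  0.098 ] [ 0.6407 -0.056   0.042 ] 0.024 23.9
A [0.6052 0.1321 0.098 ] [0.6254 0.1444 0.042 ] 0.0236 31.3
c L [ 0.485 -0.204  0.017] r [ 0.427 -0.166  0.05 ] q [ 0.408 -0.153  0.05 ] len 0.0924 0.0228 yaw -33.8 origins [ 0.4265 -0.1648] [ 0.4236 -0.1635] [ 0.4254 -0.164 ]
b L [ 0.501 -0.086  0.017] r [ 0.442 -0.051  0.05 ] q [ 0.423 -0.04   0.05 ] len 0.0911 0.0221 yaw -30.6 origins [ 0.4407 -0.0506] [ 0.4388 -0.0489] [ 0.4406 -0.0505]
a L [0.475 0.159 0.017] r [0.425 0.11  0.05 ] q [0.409 0.09  0.05 ] len 0.0952 0.025 yaw 45.9 origins [0.4264 0.1082] [0.4218 0.1073] [0.4234 0.1052]
```

Lengths and the 24 mm offsets check out. Pick-up b is first: I'll turn the tool along its axis above it.

```bash
python3 -m pendant '{"slide":[[0.108,0.004,0],[0.108,0.004,0],[0.107,0.003,0],[0,0,0.15],[0,0,0.15],[0,0,0.1],[0,0,0],[0,0,0],[0,0,0],[0,0,0]],"dr":[[0,0,0],[0,0,0],[0,0,0],[0,0,0.98],[0,0,0.98],[0,0,0.98],[0,0,0.98],[0,0,0.98],[0,0,0.98],[0,0,0.98]],"claw":[0.5,0.5,0.5,0.5,0.5,0.5,0.5,0.5,0.5,0.5]}' 30
python3 -m pendant '{"slide":[[0,0,0],[0,0,0],[0,0,0],[0,0,0],[0,0,0],[0,0,0],[0,0,0],[0,0,0],[0,0,0],[0,0,0]],"dr":[[0,0,0.98],[0,0,0.98],[0,0,0.98],[0,0,0.98],[0,0,0.98],[0,0,0.98],[0,0,0.98],[0,0,0.98],[0,0,0.98],[0,0,0.98]],"claw":[0.5,0.5,0.5,0.5,0.5,0.5,0.5,0.5,0.5,0.5]}' 
python3 -m pendant '{"slide":[[0,0,0],[0,0,0],[0,0,0]],"dr":[[0,0,0.98],[0,0,0],[0,0,0]],"claw":[0.5,0.5,0.5]}' 
cat >> h.py <<'E'
def st():
    o=arm.observe();M=R.from_rotvec(o['ee_rot']).as_matrix();p=np.array(o['position'])
    return p,M,np.degrees(np.arctan2(M[1,1],M[0,1]))
def to(x,y,z,yaw=None):
    p,M,a=st();d=M.T@(np.array([x,y,z])-p)/.3
    print('pos',p.round(4),'yawY',a.round(1),'tilt',np.degrees(np.arccos(-M[2,2])).round(2),'slide',d.round(3),'' if yaw is None else 'drz %.2f'%(-np.radians((yaw-a+180)%360-180)/.12))
E
python3 - <<'E'
from h import *
c,im=snap('w6');to(.433,-.046,.026,-30.6)
E
```

```text
clock: 26.05
position: [0.4329, -0.0467, 0.2387]
ee_rot: [-1.26, -2.878, -0.0]
force: [-0.1, -0.9, -0.0]
width: 0.501
gripper_force: 0.0
clock: 27.05
position: [0.433, -0.0467, 0.2388]
ee_rot: [-2.644, -1.696, -0.0]
force: [-0.7, -1.5, -0.3]
width: 0.502
gripper_force: 0.0
clock: 27.35
position: [0.433, -0.0469, 0.2388]
ee_rot: [-2.733, -1.548, -0.0]
force: [-0.4, -0.2, 0.1]
width: 0.5
gripper_force: 0.0
pos [ 0.4329 -0.0471  0.2388] yawY -31.0 tilt 0.01 slide [ 0.003 -0.002  0.709] drz -0.05
```

View pics/w6.png

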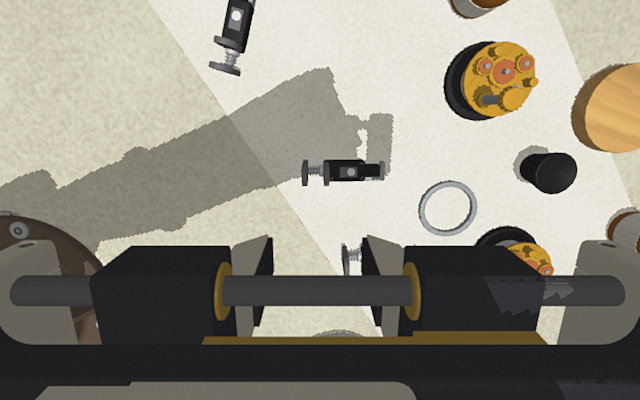

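Pick-up b lies level in the image at (343,171), with its plate and rest middle at column 315 near the finger centre line. It is aligned, so I'll descend and pinch.

```bash
python3 -m pendant '{"slide":[[0.003,-0.002,0.15],[0,0,0.16],[0,0,0.15],[0,0,0.12],[0,0,0.07],[0,0,0.04],[0,0,0.018],[0,0,0],[0,0,0]],"dr":[[0,0,0],[0,0,0],[0,0,0],[0,0,0],[0,0,0],[0,0,0],[0,0,0],[0,0,0],[0,0,0]],"claw":[0.5,0.5,0.5,0.5,0.5,0.5,0.5,0.5,0.5]}'
python3 -m pendant '{"slide":[[0,0,0],[0,0,0],[0,0,0],[0,0,0],[0,0,0],[0,0,0],[0,0,0],[0,0,0],[0,0,0]],"dr":[[0,0,0],[0,0,0],[0,0,0],[0,0,0],[0,0,0],[0,0,0],[0,0,0],[0,0,0],[0,0,0]],"claw":[0.3,0.1,0.1,0.1,0.1,0.1,0.1,0.1,0.1]}' 35
```

```text
clock: 28.3
position: [0.4336, -0.0464, 0.0272]
ee_rot: [2.736, 1.542, 0.002]
force: [-0.1, -1.1, 0.2]
width: 0.502
gripper_force: 0.0
clock: 29.2
position: [0.4342, -0.0468, 0.0269]
ee_rot: [2.736, 1.541, 0.003]
force: [2.1, -0.7, 7.9]
width: 0.142
gripper_force: 34.9
```

```bash
python3 -m pendant '{"slide":[[0,0,-0.02],[0,0,-0.06],[0,0,-0.1],[0,0,-0.11],[0,0,-0.12],[0,0,0],[0,0,0]],"dr":[[0,0,0],[0,0,0],[0,0,-0.9],[0,0,-0.9],[0,0,-0.9],[0,0,-0.9],[0,0,-0.87]],"claw":[0.1,0.1,0.1,0.1,0.1,0.1,0.1]}' 35
python3 -m pendant '{"slide":[[0,0,0],[0,0,0]],"dr":[[0,0,0],[0,0,0]],"claw":[0.1,0.1]}'
python3 -c "
from h import *
to(.5433,-.1008,.15,0);to(.5433,-.1008,.085,0)"
```

```text
clock: 29.9
position: [0.4327, -0.0461, 0.1504]
ee_rot: [2.225, 2.218, 0.002]
force: [-0.7, -0.1, -1.3]
width: 0.14
gripper_force: 34.9
clock: 30.1
position: [0.4322, -0.0464, 0.1492]
ee_rot: [-2.234, -2.208, 0.001]
force: [0.2, 0.6, -0.5]
width: 0.138
gripper_force: 34.9
pos [ 0.4322 -0.0464  0.1492] yawY -0.7 tilt 0.07 slide [-0.177  0.372 -0.003] drz -0.10
pos [ 0.4322 -0.0464  0.1492] yawY -0.7 tilt 0.07 slide [-0.177  0.373  0.213] drz -0.10
```

```bash
python3 -m pendant '{"slide":[[-0.059,0.124,0],[-0.059,0.124,0],[-0.059,0.124,0],[0,0,0.1],[0,0,0.08],[0,0,0.033],[0,0,0],[0,0,0]],"dr":[[0,0,-0.1],[0,0,0],[0,0,0],[0,0,0],[0,0,0],[0,0,0],[0,0,0],[0,0,0]],"claw":[0.1,0.1,0.1,0.1,0.1,0.1,0.1,0.1]}' 
python3 - <<'E'
from h import *
c,im=snap('w7');to(.5433,-.0658,.085,0)
for P in [(.6188,-.0658,.098),(.6188,-.0658,.088),(.6188,-.0658,.049)]: print(proj(c,P).round(1))
cv2.imwrite('pics/w7c.png',cv2.resize(im[40:290,250:640,::-1],None,fx=2,fy=2))
E
```

```text
clock: 30.9
position: [0.5446, -0.0996, 0.086]
ee_rot: [2.218, 2.224, 0.0]
force: [-0.6, -0.3, 0.6]
width: 0.141
gripper_force: 34.9
pos [ 0.545  -0.0996  0.0864] yawY 0.2 tilt 0.07 slide [ 0.113 -0.005  0.005] drz 0.03
[480.4 197.9]
[470.6 192.3]
[441.4 175.6]
```

View pics/w7c.png

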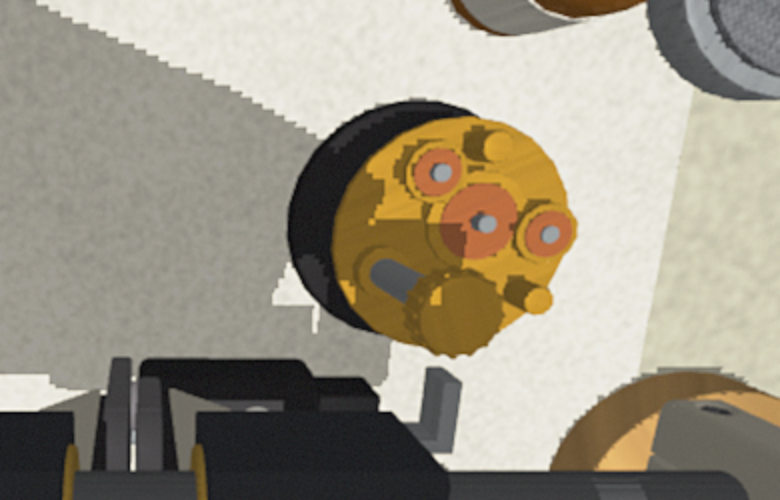

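The nut is at (460,312) in the crop, matching its prediction, and the hook is out with its gap between the nozzle face (378,385) and the lip (427,372). I'll check the gap against the pillar axis.

```bash
python3 - <<'E'
from h import *
c,im=load('w7')
for n,u,v,z in [('nozzle face',250+378/2,40+382/2,.0765),('lip in',250+427/2,40+369/2,.0765),('lip out',250+461/2,40+381/2,.0765),('nut',250+459/2,40+312/2,.098)]: print(n,onz(c,u,v,z).round(4))
E
```

```text
nozzle face [ 0.6102 -0.0903  0.0765]
lip in [ 0.6229 -0.0866  0.0765]
lip out [ 0.6325 -0.09    0.0765]
nut [ 0.6183 -0.0649  0.098 ]
```

```bash
python3 -m pendant '{"slide":[[0.02,-0.005,0.003],[0.03,0,0],[0.03,0,0],[0.02,0,0],[0.013,0,0],[0,0,0],[0,0,0]],"dr":[[0,0,0],[0,0,0],[0,0,0],[0,0,0],[0,0,0],[0,0,0],[0,0,0]],"claw":[0.1,0.1,0.1,0.1,0.1,0.1,0.1]}' 
python3 -c "
from h import *
to(.5433,-.0658,.085,0);snap('w8')"
```

```text
clock: 31.65
position: [0.5428, -0.0658, 0.0846]
ee_rot: [2.217, 2.225, -0.0]
force: [0.5, 0.3, -0.1]
width: 0.14
gripper_force: 34.9
pos [ 0.5428 -0.0658  0.0846] yawY 0.2 tilt 0.01 slide [-0.     0.002 -0.001] drz 0.03
```

```bash
python3 -m pendant '{"slide":[[0,0,0],[0,0,0],[0,0,0],[0,0,0],[0,0,0],[0,0,0],[0,0,0]],"dr":[[0,0,0],[0,0,0],[0,0,0],[0,0,0],[0,0,0],[0,0,0],[0,0,0]],"claw":[0.2,0.25,0.35,0.4,0.4,0.4,0.4]}' 
python3 - <<'E'
from h import *
c,im=snap('w9')
cv2.imwrite('pics/w9c.png',cv2.resize(im[40:290,250:640,::-1],None,fx=2,fy=2))
E
```

```text
clock: 32.4
position: [0.5427, -0.0657, 0.0845]
ee_rot: [-2.217, -2.225, 0.0]
force: [-0.3, -0.4, 0.9]
width: 0.399
gripper_force: 0.0
```

View pics/w9c.png

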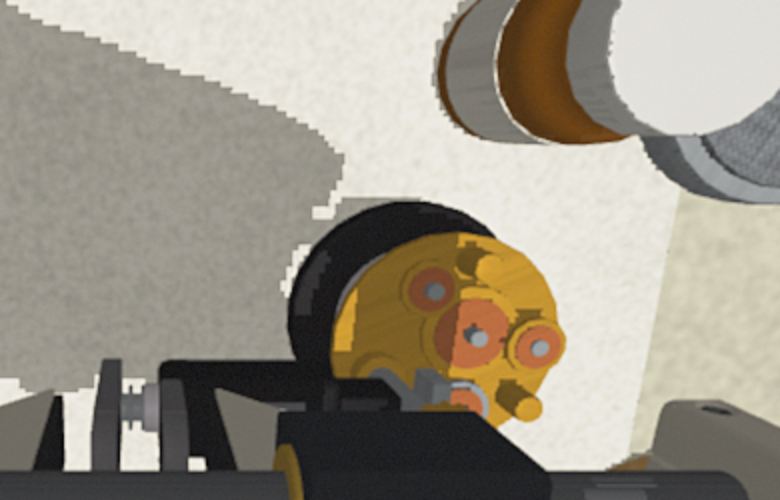

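Pick-up b has closed on the pillar; at about (430,385) the lip is behind it and the plunger is half out. The fingers stand clear of both plates. I'll lift away and go to pick-up c.

```bash
python3 -m pendant '{"slide":[[0,0,-0.05],[0,0,-0.1],[0,0,-0.15],[0,0,-0.15],[0,0,-0.1],[-0.079,-0.103,0],[-0.079,-0.103,0],[-0.078,-0.103,0],[-0.078,-0.103,0],[0,0,0]],"dr":[[0,0,0],[0,0,0],[0,0,0],[0,0,0],[0,0,0],[0,0,0],[0,0,0],[0,0,0],[0,0,0],[0,0,0.9]],"claw":[0.4,0.4,0.4,0.4,0.4,0.5,0.5,0.5,0.5,0.5]}' 
python3 -m pendant '{"slide":[[0,0,0],[0,0,0],[0,0,0],[0,0,0],[0,0,0],[0,0,0]],"dr":[[0,0,0.98],[0,0,0.98],[0,0,0.98],[0,0,0.96],[0,0,0],[0,0,0]],"claw":[0.5,0.5,0.5,0.5,0.5,0.5]}' 
python3 - <<'E'
from h import *
c,im=snap('w10');to(.4188,-.1598,.0265,-33)
u=np.array([np.cos(np.radians(-33)),np.sin(np.radians(-33))])
O=np.array([.4255,-.1642])
print('expected plate,rest,lip',[proj(c,[*(O+x*u),z]).round(1) for x,z in((-.0205,.05),(.004,.05),(.0705,.0165))])
cv2.imwrite('pics/w10c.png',cv2.resize(im[60:290,200:500,::-1],None,fx=2.5,fy=2.5,interpolation=cv2.INTER_CUBIC))
E
```

```text
clock: 33.45
position: [0.4154, -0.1637, 0.2497]
ee_rot: [-2.34, -2.094, -0.0]
force: [0.2, -0.2, 0.5]
width: 0.498
gripper_force: 0.0
clock: 34.05
position: [0.4195, -0.1603, 0.2495]
ee_rot: [-2.755, -1.509, -0.0]
force: [0.2, 0.5, 0.3]
width: 0.502
gripper_force: 0.0
pos [ 0.4195 -0.1603  0.2495] yawY -32.6 tilt 0.01 slide [ 0.    -0.003  0.743] drz 0.06
expected plate,rest,lip [array([304.5, 175.2]), array([326.9, 175.4]), array([381.7, 170. ])]
```

View pics/w10c.png

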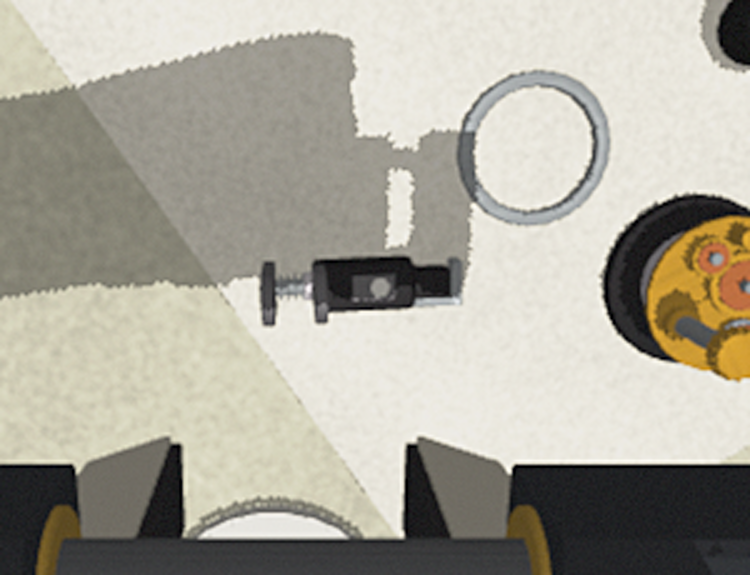

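Pick-up c is level in the image, with its plate at (268,292) and lip at (455,281), about 2 px lower than predicted. I'll shift 2.4 mm and pinch.

```bash
python3 -m pendant '{"slide":[[-0.008,0,0.15],[0,0,0.16],[0,0,0.16],[0,0,0.14],[0,0,0.07],[0,0,0.04],[0,0,0.02],[0,0,0],[0,0,0]],"dr":[[0,0,0],[0,0,0],[0,0,0],[0,0,0],[0,0,0],[0,0,0],[0,0,0],[0,0,0],[0,0,0]],"claw":[0.5,0.5,0.5,0.5,0.5,0.5,0.5,0.5,0.5]}'
python3 -m pendant '{"slide":[[0,0,0],[0,0,0],[0,0,0],[0,0,0],[0,0,0],[0,0,0],[0,0,0],[0,0,0],[0,0,0]],"dr":[[0,0,0],[0,0,0],[0,0,0],[0,0,0],[0,0,0],[0,0,0],[0,0,0],[0,0,0],[0,0,0]],"claw":[0.3,0.1,0.1,0.1,0.1,0.1,0.1,0.1,0.1]}' 35
python3 -m pendant '{"slide":[[0,0,-0.02],[0,0,-0.06],[0,0,-0.1],[0,0,-0.11],[0,0,-0.12],[0,0,0],[0,0,0],[0,0,0],[0,0,0]],"dr":[[0,0,0],[0,0,0],[0,0,-0.95],[0,0,-0.95],[0,0,-0.95],[0,0,-0.95],[0,0,-0.95],[0,0,0],[0,0,0]],"claw":[0.1,0.1,0.1,0.1,0.1,0.1,0.1,0.1,0.1]}' 35
python3 -c "
from h import *
to(.4807,-.304,.15,0);to(.4807,-.267,.085,0)"
```

```text
clock: 35.0
position: [0.4191, -0.1625, 0.0285]
ee_rot: [2.757, 1.504, 0.002]
force: [-0.1, -0.4, -0.6]
width: 0.501
gripper_force: 0.0
clock: 35.9
position: [0.4198, -0.163, 0.0282]
ee_rot: [2.756, 1.503, 0.003]
force: [2.6, -1.1, 8.6]
width: 0.139
gripper_force: 34.9
clock: 36.8
position: [0.4175, -0.1622, 0.1503]
ee_rot: [-2.227, -2.214, 0.001]
force: [-0.6, 0.5, -1.0]
width: 0.143
gripper_force: 34.8
pos [ 0.4175 -0.1622  0.1503] yawY -0.3 tilt 0.07 slide [-0.471  0.213  0.001] drz -0.05
pos [ 0.4175 -0.1622  0.1503] yawY -0.3 tilt 0.07 slide [-0.348  0.213  0.217] drz -0.05
```

```bash
python3 -m pendant '{"slide":[[-0.118,0.053,0],[-0.118,0.053,0],[-0.118,0.053,0],[-0.117,0.054,0],[0,0,0.1],[0,0,0.08],[0,0,0.033],[0,0,0],[0,0,0]],"dr":[[0,0,-0.05],[0,0,0],[0,0,0],[0,0,0],[0,0,0],[0,0,0],[0,0,0],[0,0,0],[0,0,0]],"claw":[0.1,0.1,0.1,0.1,0.1,0.1,0.1,0.1,0.1]}' 
python3 - <<'E'
from h import *
c,im=snap('w11');to(.4807,-.267,.086,0)
x,y=proj(c,(.5562,-.267,.098));print(x,y)
hsv=cv2.cvtColor(im,cv2.COLOR_RGB2HSV)
x0,y0=int(x)-35,int(y)-35;g=im[y0:y0+70,x0:x0+70,0]
g=cv2.GaussianBlur(cv2.resize(g,None,fx=4,fy=4,interpolation=cv2.INTER_CUBIC),(5,5),1.5)
h=cv2.HoughCircles(g,cv2.HOUGH_GRADIENT,1,20,param1=60,param2=22,minRadius=36,maxRadius=60)
for a,b,r in (h[0][:4] if h is not None else []): print((x0+a/4).round(1),(y0+b/4).round(1),r/4,onz(c,x0+a/4,y0+b/4,.098).round(4))
cv2.imwrite('pics/w11c.png',cv2.resize(im[40:290,250:640,::-1],None,fx=2,fy=2))
E
```

```text
clock: 37.7
position: [0.4827, -0.3036, 0.0872]
ee_rot: [2.218, 2.225, -0.0]
force: [0.5, 0.0, -0.4]
width: 0.14
gripper_force: 34.8
pos [ 0.483  -0.3038  0.0876] yawY 0.2 tilt 0.07 slide [ 0.123 -0.007  0.005] drz 0.03
478.5556994596514 191.40916661852268
```

View pics/w11c.png

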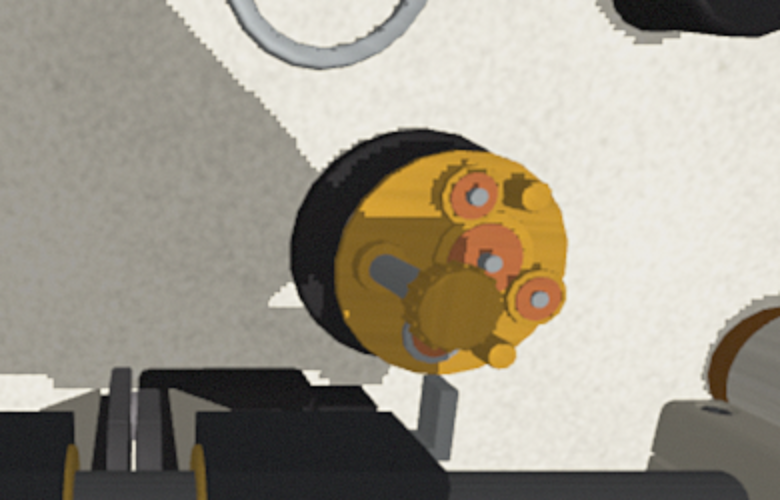

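The nut is at (458,306), as predicted, and the lip tip at (437,378) is about 2 mm further back than b's. I'll go in 1 mm further.

```bash
python3 -m pendant '{"slide":[[0.03,-0.007,0.005],[0.03,0,0],[0.03,0,0],[0.023,0,0],[0.014,0,0],[0,0,0],[0,0,0]],"dr":[[0,0,0],[0,0,0],[0,0,0],[0,0,0],[0,0,0],[0,0,0],[0,0,0]],"claw":[0.1,0.1,0.1,0.1,0.1,0.1,0.1]}' 
python3 -m pendant '{"slide":[[0,0,0],[0,0,0],[0,0,0],[0,0,0],[0,0,0],[0,0,0],[0,0,0]],"dr":[[0,0,0],[0,0,0],[0,0,0],[0,0,0],[0,0,0],[0,0,0],[0,0,0]],"claw":[0.2,0.25,0.35,0.4,0.4,0.4,0.4]}' 
python3 -c "
from h import *
c,im=snap('w12');to(.4807,-.267,.086,0);to(.4184,.1012,.25,45.9)"
```

```text
clock: 38.45
position: [0.4803, -0.2655, 0.0852]
ee_rot: [2.217, 2.225, -0.0]
force: [0.0, 0.8, -1.1]
width: 0.142
gripper_force: 34.8
clock: 39.15
position: [0.48, -0.2655, 0.0851]
ee_rot: [-2.217, -2.225, 0.0]
force: [-0.3, -0.2, -0.5]
width: 0.398
gripper_force: 0.0
pos [ 0.4801 -0.2655  0.0851] yawY 0.2 tilt 0.01 slide [-0.005  0.002 -0.003] drz 0.03
pos [ 0.4801 -0.2655  0.0851] yawY 0.2 tilt 0.01 slide [ 1.223 -0.201 -0.55 ] drz -6.65
```

```bash
python3 -m pendant '{"slide":[[0,0,-0.05],[0,0,-0.1],[0,0,-0.15],[0,0,-0.15],[0,0,-0.1],[0.153,-0.025,0],[0.153,-0.025,0],[0.153,-0.025,0],[0.153,-0.025,0],[0.153,-0.025,0]],"dr":[[0,0,0],[0,0,0],[0,0,0],[0,0,0],[0,0,0],[0,0,0],[0,0,0],[0,0,0],[0,0,0],[0,0,0]],"claw":[0.4,0.4,0.4,0.4,0.4,0.5,0.5,0.5,0.5,0.5]}' 
python3 -m pendant '{"slide":[[0.153,-0.025,0],[0.153,-0.025,0],[0.152,-0.025,0],[0,0,0],[0,0,0],[0,0,0],[0,0,0],[0,0,0],[0,0,0],[0,0,0]],"dr":[[0,0,0],[0,0,0],[0,0,0],[0,0,-0.95],[0,0,-0.95],[0,0,-0.95],[0,0,-0.95],[0,0,-0.95],[0,0,-0.95],[0,0,-0.95]],"claw":[0.5,0.5,0.5,0.5,0.5,0.5,0.5,0.5,0.5,0.5]}' 
python3 -m pendant '{"slide":[[0,0,0],[0,0,0],[0,0,0]],"dr":[[0,0,0],[0,0,0],[0,0,0]],"claw":[0.5,0.5,0.5]}' 
python3 - <<'E'
from h import *
c,im=snap('w13');to(.4184,.1012,.0265,45.9)
a=np.radians(45.9);u=np.array([np.cos(a),np.sin(a)]);O=np.array([.424,.107])
print('expected plate,rest,lip',[proj(c,[*(O+x*u),z]).round(1) for x,z in((-.0205,.05),(.004,.05),(.0705,.0165))])
A=cv2.resize(im[120:230,250:450,::-1],None,fx=4,fy=4,interpolation=cv2.INTER_CUBIC)[:440]
_,i2=load('w12');B=cv2.resize(np.ascontiguousarray(i2[205:250,290:490,::-1]),None,fx=3.55,fy=3.55)
cv2.imwrite('pics/w13c.png',np.vstack([A,cv2.resize(B,(800,160))]))
E
```

```text
clock: 40.2
position: [0.4412, -0.0344, 0.2503]
ee_rot: [2.217, 2.225, 0.001]
force: [0.7, 0.4, -0.4]
width: 0.498
gripper_force: 0.0
clock: 41.2
position: [0.4187, 0.1011, 0.2501]
ee_rot: [-1.172, -2.915, 0.0]
force: [-0.7, -0.3, 0.2]
width: 0.5
gripper_force: 0.0
clock: 41.5
position: [0.4188, 0.1012, 0.2501]
ee_rot: [1.183, 2.91, 0.0]
force: [0.5, 0.3, 0.4]
width: 0.499
gripper_force: 0.0
pos [0.4189 0.1012 0.2501] yawY 45.8 tilt 0.0 slide [ 0.001 -0.001  0.745] drz -0.01
expected plate,rest,lip [array([305.5, 174.8]), array([327.8, 174.7]), array([382.5, 168.9])]
```

View pics/w13c.png

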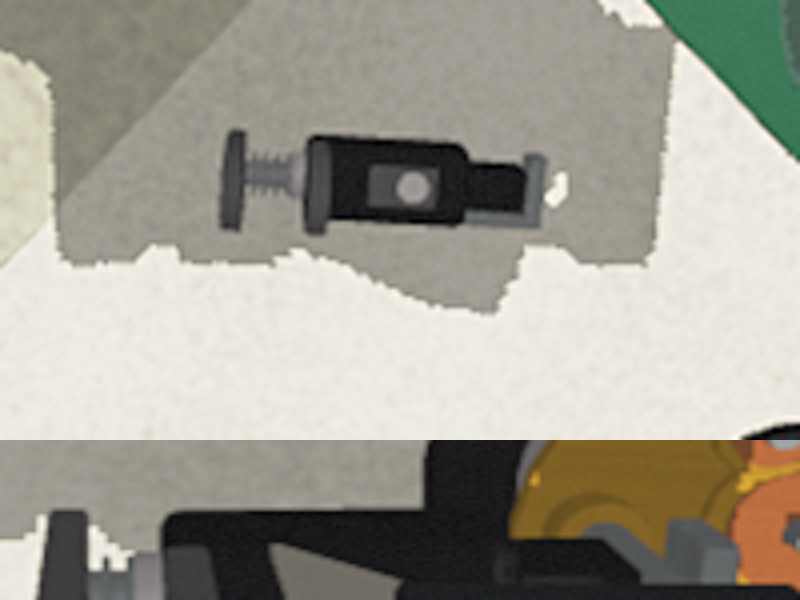

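Pick-up a's plate is at (233,180) and its lip at (535,190), so it is about 6° and 8 mm off the earlier estimate and I'll re-measure. The lower strip shows c's lip behind its pillar with the plunger part out.

```bash
python3 - <<'E'
from h import *
c,im=load('w13')
q=onz(c,250+233/4,120+180/4,.05);r=onz(c,250+319/4,120+186/4,.05);L=onz(c,250+535/4,120+190/4,.0165)
a=(L-q)[:2];yaw=np.arctan2(a[1],a[0]);u=np.array([np.cos(yaw),np.sin(yaw)])
n=np.array([-u[1],u[0]])
print(np.hypot(*a),np.degrees(yaw),(L[:2]-.0705*u+.0008*n).round(4),(r[:2]-.004*u).round(4),(q[:2]+.0205*u).round(4))
O=(q[:2]+.0205*u+L[:2]-.0705*u)/2;m=O-.008*u;print(m);to(*m,.0275,np.degrees(yaw))
E
```

```text
0.08970513119126938 40.05930698650917 [0.4183 0.1151] [0.4186 0.1152] [0.4198 0.1153]
[0.41322917 0.10971391]
pos [0.4189 0.1012 0.2501] yawY 45.8 tilt 0.0 slide [0.033 0.007 0.742] drz 0.84
```

```bash
python3 -m pendant '{"slide":[[0.033,0.007,0.1],[0,0,0.16],[0,0,0.16],[0,0,0.16],[0,0,0.09],[0,0,0.05],[0,0,0.022],[0,0,0],[0,0,0]],"dr":[[0,0,0.84],[0,0,0],[0,0,0],[0,0,0],[0,0,0],[0,0,0],[0,0,0],[0,0,0],[0,0,0]],"claw":[0.5,0.5,0.5,0.5,0.5,0.5,0.5,0.5,0.5]}'
python3 -m pendant '{"slide":[[0,0,0],[0,0,0],[0,0,0],[0,0,0],[0,0,0],[0,0,0],[0,0,0],[0,0,0],[0,0,0]],"dr":[[0,0,0],[0,0,0],[0,0,0],[0,0,0],[0,0,0],[0,0,0],[0,0,0],[0,0,0],[0,0,0]],"claw":[0.3,0.1,0.1,0.1,0.1,0.1,0.1,0.1,0.1]}' 35
python3 -m pendant '{"slide":[[0,0,-0.02],[0,0,-0.06],[0,0,-0.1],[0,0,-0.11],[0,0,-0.12],[0,0,0],[0,0,0],[0,0,0],[0,0,0]],"dr":[[0,0,0],[0,0,0],[0,0,0.97],[0,0,0.97],[0,0,0.97],[0,0,0.97],[0,0,0.97],[0,0,0.97],[0,0,0]],"claw":[0.1,0.1,0.1,0.1,0.1,0.1,0.1,0.1,0.1]}' 35
python3 -c "
from h import *
to(.5297,.0971,.15,0);to(.5297,.1321,.086,0)"
```

```text
clock: 42.45
position: [0.4138, 0.1098, 0.0282]
ee_rot: [1.324, 2.848, 0.001]
force: [-0.7, 0.1, 0.4]
width: 0.497
gripper_force: 0.0
clock: 43.35
position: [0.4147, 0.1104, 0.0282]
ee_rot: [1.323, 2.848, 0.004]
force: [1.8, 1.8, 8.9]
width: 0.141
gripper_force: 34.9
clock: 44.25
position: [0.4124, 0.1093, 0.1505]
ee_rot: [-2.22, -2.222, 0.002]
force: [0.0, 0.6, -0.1]
width: 0.143
gripper_force: 34.8
pos [0.4124 0.1093 0.1505] yawY 0.0 tilt 0.08 slide [-0.041  0.391  0.001] drz 0.00
pos [0.4124 0.1093 0.1505] yawY 0.0 tilt 0.08 slide [0.076 0.391 0.214] drz 0.00
```

```bash
python3 -c "
from h import *
print(onz(load('w9')[0],250+690/2,40+60/2,.085))"
python3 -m pendant '{"slide":[[-0.01,0.13,0],[-0.01,0.13,0],[-0.021,0.131,0],[0,0,0.1],[0,0,0.08],[0,0,0.033],[0,0,0],[0,0,0]],"dr":[[0,0,0],[0,0,0],[0,0,0],[0,0,0],[0,0,0],[0,0,0],[0,0,0],[0,0,0]],"claw":[0.1,0.1,0.1,0.1,0.1,0.1,0.1,0.1]}' 
python3 - <<'E'
from h import *
c,im=snap('w14');to(.5297,.1321,.086,0)
print(proj(c,(.6052,.1321,.098)))
A=cv2.resize(im[120:290,330:540,::-1],None,fx=3,fy=3)
cv2.imwrite('pics/w14c.png',A)
E
```

```text
[0.66504732 0.02377979 0.085     ]
clock: 45.05
position: [0.5307, 0.0976, 0.0873]
ee_rot: [2.217, 2.225, 0.0]
force: [0.7, -1.0, -0.1]
width: 0.142
gripper_force: 34.8
pos [0.5311 0.0978 0.0877] yawY 0.2 tilt 0.08 slide [ 0.114 -0.004  0.006] drz 0.03
[480.02115308 195.88428994]
```

View pics/w14c.png

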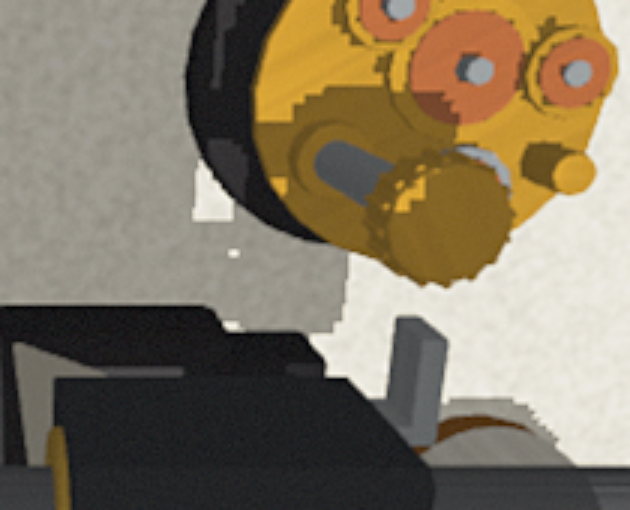

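The nut is at (450,225), right on prediction, and the hook is out with its lip at (420,330). I'll go in and release.

```bash
python3 -m pendant '{"slide":[[0.02,-0.004,0.006],[0.03,0,0],[0.03,0,0],[0.023,0,0],[0.014,0,0],[0,0,0],[0,0,0]],"dr":[[0,0,0],[0,0,0],[0,0,0],[0,0,0],[0,0,0],[0,0,0],[0,0,0]],"claw":[0.1,0.1,0.1,0.1,0.1,0.1,0.1]}' 
python3 -m pendant '{"slide":[[0,0,0],[0,0,0],[0,0,0],[0,0,0],[0,0,0],[0,0,0],[0,0,0]],"dr":[[0,0,0],[0,0,0],[0,0,0],[0,0,0],[0,0,0],[0,0,0],[0,0,0]],"claw":[0.2,0.25,0.35,0.4,0.4,0.4,0.4]}' 
python3 -m pendant '{"slide":[[0,0,-0.05],[0,0,-0.1],[0,0,-0.15],[0,0,-0.15],[0,0,-0.15],[0,0,-0.15],[0,0,-0.1],[0,0,0],[0,0,0]],"dr":[[0,0,0],[0,0,0],[0,0,0],[0,0,0],[0,0,0],[0,0,0],[0,0,0],[0,0,0],[0,0,0]],"claw":[0.4,0.4,0.4,0.4,0.4,0.4,0.4,0.4,0.4]}' 
python3 - <<'E'
from h import *
c,T=cal('top'),save('top','top9.png')
W,im=snap('w15')
E
python3 -c "
from h import *
to(.5,-.12,.34)"
```

```text
clock: 45.8
position: [0.5292, 0.1326, 0.0848]
ee_rot: [2.218, 2.224, -0.0]
force: [0.3, -0.5, -0.4]
width: 0.142
gripper_force: 34.8
clock: 46.5
position: [0.5291, 0.1327, 0.0848]
ee_rot: [-2.219, -2.224, 0.0]
force: [0.3, 1.2, -0.2]
width: 0.401
gripper_force: 0.0
clock: 47.4
position: [0.5293, 0.1328, 0.3401]
ee_rot: [2.218, 2.224, 0.002]
force: [-0.6, -0.7, -0.4]
width: 0.399
gripper_force: 0.0
pos [0.5286 0.1327 0.3386] yawY 0.2 tilt 0.12 slide [-0.842 -0.097 -0.004]
```

```bash
python3 -m pendant '{"slide":[[-0.135,-0.024,0],[-0.135,-0.024,0],[-0.136,-0.024,0],[-0.136,-0.024,0],[0,0,0],[0,0,0]],"dr":[[0,0,0],[0,0,0],[0,0,0],[0,0,0],[0,0,0],[0,0,0]],"claw":[0.3,0.3,0.2,0.1,0,0]}' 
python3 -c "
from h import *
snap('w16')"
python3 -m pendant '{"slide":[[-0.147,0,0],[-0.147,0,0],[-0.147,0,0],[-0.147,0,0],[-0.147,0,0],[-0.147,0,0],[-0.147,0,0],[0,0,0],[0,0,0]],"dr":[[0,0,0],[0,0,0],[0,0,0],[0,0,0],[0,0,0],[0,0,0],[0,0,0],[0,0,0],[0,0,0]],"claw":[0,0,0,0,0,0,0,0,0]}' 
cat > chk.py <<'E'
from h import *
def dots(f):
    c,im=load(f)
    # bright roundish spots enclosed in dark body
    g=im.max(2);dark=(g<75).astype(np.uint8)
    cs,h=cv2.findContours(dark,cv2.RETR_CCOMP,cv2.CHAIN_APPROX_NONE)
    out=[]
    for i,k in enumerate(cs):
        if h[0][i][3]>=0 and 20<cv2.contourArea(k)<600:
            m=np.zeros_like(dark);cv2.drawContours(m,cs,i,1,-1)
            m=cv2.erode(m,np.ones((3,3)))
            w=m*(g>np.percentile(g[m>0],60) if m.any() else 0)
            ys,xs=np.nonzero(w)
            if len(xs): out.append((xs.mean().round(1),ys.mean().round(1),len(xs),int(g[ys,xs].mean())))
    return c,out
if __name__=='__main__':
    p={'A':(.6052,.1325),'B':(.6185,-.0655),'C':(.556,-.2675)}
    for f,ks in (('w13',''),('w15','A'),('w16','B'),('w17','C')):
        c,o=dots(f);print(f,o)
        for k in ks:
            P=np.array(p[k]);print(k,'expect dot',proj(c,[P[0]-.0375,P[1],.078]).round(1),'plate',proj(c,[P[0]-.0875,P[1],.108]).round(1))
E
python3 - <<'E'
from h import *
c,im=snap('w17')
import subprocess
from h import *
c,i=load('w13');d=onz(c,250+413/4,120+187/4,.02);a=np.radians(40);u=np.array([np.cos(a),np.sin(a)]);print('dot body x',(d[:2]-[.4185,.1152])@u)
x,y=proj(c:=load('w17')[0],(.514,-.42,.06));print('key expect',x,y)
x0,y0=int(x)-40,int(y)-45;g=cv2.resize(im[y0:y0+90,x0:x0+80].mean(2).astype(np.uint8),None,fx=4,fy=4,interpolation=cv2.INTER_CUBIC)
h=cv2.HoughCircles(cv2.GaussianBlur(g,(5,5),1.5),cv2.HOUGH_GRADIENT,1,10,param1=60,param2=20,minRadius=28,maxRadius=90)
for a,b,r in h[0][:6]: print('circ',x0+a/4,y0+b/4,r/4,onz(c,x0+a/4,y0+b/4,.06).round(4))
print(np.array2string(im[y0:y0+90:4,x0:x0+80:4].mean(2).astype(int),max_line_width=200))
E
python3 chk.py
```

```text
clock: 48.1
position: [0.5002, -0.0307, 0.3389]
ee_rot: [-2.22, -2.221, 0.002]
force: [0.2, 0.8, 0.1]
width: 0.014
gripper_force: 0.0
clock: 49.05
position: [0.502, -0.3384, 0.3385]
ee_rot: [-2.218, -2.222, 0.001]
force: [-0.4, 1.3, -1.1]
width: 0.003
gripper_force: 0.0
dot body x 0.033481754948543746
key expect 325.6491063658913 221.17755136254425
circ 326.625 217.125 15.375 [ 0.5153 -0.414   0.06  ]
circ 327.125 220.875 9.3 [ 0.5161 -0.4195  0.06  ]
circ 324.375 218.625 12.75 [ 0.5122 -0.4162  0.06  ]
circ 329.375 218.875 12.575 [ 0.5192 -0.4166  0.06  ]
circ 330.875 223.375 22.35 [ 0.5213 -0.4232  0.06  ]
circ 329.625 216.125 14.575 [ 0.5194 -0.4126  0.06  ]
[[230 228 226 230 227 232 230 232 233 227 231 229 234 234 232 231 229 229 231 229]
 [217 216 216 209 211 213 208 214 211 214 219 213 216 205 206 205 201 202 205 205]
 [ 70  77  75  74  88  88  92  97  96 104 104 106 112 106 121 119 122 190 201 208]
 [ 72  73  72  72  72  71  72  71  73  72  73  71  71  75  74  71  76 138 204 201]
 [152 149 155 154 154 154 152 148 150 147 148 146 147 150 147 145 145 128 200 207]
 [151 150 152 1
[... 2001 characters left out ...]
307.7 169.9]
w16 [(np.float64(317.0), np.float64(308.5), 10, 251), (np.float64(378.5), np.float64(192.9), 59, 205), (np.float64(10.3), np.float64(173.0), 3, 77), (np.float64(10.4), np.float64(77.8), 81, 112), (np.float64(375.0), np.float64(26.5), 85, 205)]
B expect dot [379.1 191.8] plate [342.5 198. ]
w17 [(np.float64(317.0), np.float64(269.0), 2, 98), (np.float64(325.7), np.float64(217.5), 91, 134), (np.float64(571.4), np.float64(213.5), 116, 163), (np.float64(582.2), np.float64(189.6), 120, 163), (np.float64(593.2), np.float64(164.0), 112, 164), (np.float64(604.6), np.float64(137.2), 141, 163), (np.float64(331.8), np.float64(110.0), 53, 144)]
C expect dot [330.9 107.7] plate [287.6 107.8]
```

Each pick-up's body dot sits where a level-hanging pick-up would show it: A (347,168) against (347,166), B (378,193) against (379,192), C (332,110) against (331,108). The covers are released, so I'll press the key.

```bash
python3 -c "
from h import *
to(.5145,-.416,.07,0)"
```

```text
pos [ 0.5026 -0.3371  0.3387] yawY 0.2 tilt 0.11 slide [-0.264  0.04   0.895] drz 0.03
```

```bash
python3 -m pendant '{"slide":[[-0.132,0.02,0],[-0.132,0.02,0],[0,0,0.15],[0,0,0.16],[0,0,0.16],[0,0,0.16],[0,0,0.15],[0,0,0.08],[0,0,0.03],[0,0,0]],"dr":[[0,0,0],[0,0,0],[0,0,0],[0,0,0],[0,0,0],[0,0,0],[0,0,0],[0,0,0],[0,0,0],[0,0,0]],"claw":[0,0,0,0,0,0,0,0,0,0]}' 
python3 -m pendant '{"slide":[[0,0,0.015],[0,0,0.015],[0,0,0],[0,0,0]],"dr":[[0,0,0],[0,0,0],[0,0,0],[0,0,0]],"claw":[0,0,0,0]}'
```

```text
clock: 50.1
position: [0.5147, -0.4156, 0.0719]
ee_rot: [-2.214, -2.225, -0.001]
force: [-0.6, -0.6, 0.2]
width: 0.004
gripper_force: 0.0
clock: 50.5
position: [0.5141, -0.418, 0.0644]
ee_rot: [2.218, 2.224, 0.001]
force: [0.3, 0.2, 0.4]
width: 0.006
gripper_force: 0.0
```

```bash
python3 -m pendant '{"slide":[[0,0,0.01],[0,0,0.005],[0,0,0],[0,0,0]],"dr":[[0,0,0],[0,0,0],[0,0,0],[0,0,0]],"claw":[0,0,0,0]}'
python3 -m pendant '{"slide":[[0,0,0.006],[0,0,0.006],[0,0,0],[0,0,0]],"dr":[[0,0,0],[0,0,0],[0,0,0],[0,0,0]],"claw":[0,0,0,0]}'
```

```text
clock: 50.9
position: [0.514, -0.418, 0.0595]
ee_rot: [2.218, 2.224, 0.0]
force: [-0.1, -0.5, 1.2]
width: 0.006
gripper_force: 0.9
clock: 51.3
position: [0.514, -0.418, 0.0559]
ee_rot: [2.218, 2.224, 0.0]
force: [0.7, -0.4, 3.4]
width: 0.005
gripper_force: 2.0
```

Sprung force is building as expected, so I'll press to the bottom, hold briefly and let the key up.

```bash
python3 -m pendant '{"slide":[[0,0,0.005],[0,0,0.004],[0,0,0.003],[0,0,0.002],[0,0,0],[0,0,0]],"dr":[[0,0,0],[0,0,0],[0,0,0],[0,0,0],[0,0,0],[0,0,0]],"claw":[0,0,0,0,0,0]}'
```

```text
clock: 51.9
position: [0.5141, -0.4181, 0.054]
ee_rot: [2.218, 2.223, 0.002]
force: [-4.9, 6.0, 25.7]
width: 0.007
gripper_force: 13.4
```

```bash
python3 -m pendant '{"slide":[[0,0,-0.02],[0,0,-0.05],[0,0,-0.15],[0,0,-0.15],[0,0,-0.15],[0,0,-0.15],[0.08,-0.01,-0.15],[0.08,-0.01,-0.1],[0.1,0,0],[0,0,0]],"dr":[[0,0,0],[0,0,0],[0,0,0],[0,0,0],[0,0,0],[0,0,0],[0,0,0],[0,0,0],[0,0,0],[0,0,0]],"claw":[0,0,0,0,0,0,0,0,0,0]}'
python3 - <<'E'
from h import *
import chk
snap('w18');c,o=chk.dots('w18');print(o,proj(c,[.556-.0375,-.2675,.078]).round(1))
# covers on mat from the top camera: white knobs
T=cal('top');t=arm.get_image('top')
print([proj(T,[x,y,.143]).round(0) for x,y in((.601,.393),(.432,.385),(.521,.288))])
m=(t.min(2)>95).astype(np.uint8);m[:,:148]=0;m[:,222:]=0;m[:152]=0;m[246:]=0
n,l,s,ce=cv2.connectedComponentsWithStats(m)
for i in range(1,n):
    if s[i,4]>12: print(s[i],onz(T,*ce[i],.143).round(3))
E
```

```text
clock: 52.9
position: [0.5088, -0.3363, 0.3276]
ee_rot: [-2.213, -2.229, -0.005]
force: [0.6, 1.5, -0.8]
width: 0.001
gripper_force: 0.0
[(np.float64(317.0), np.float64(246.4), 5, 99), (np.float64(570.0), np.float64(218.8), 120, 163), (np.float64(580.9), np.float64(194.4), 110, 164), (np.float64(592.3), np.float64(168.3), 134, 163), (np.float64(604.1), np.float64(141.5), 140, 163), (np.float64(286.9), np.float64(112.4), 9, 81), (np.float64(326.0), np.float64(112.5), 54, 146), (np.float64(301.9), np.float64(113.1), 7, 83)] [325.1 110.1]
[array([148., 164.]), array([149., 225.]), array([185., 193.])]
[148 160   4   9  30] [0.6   0.39  0.143]
[180 190  10  10  75] [0.517 0.29  0.143]
[148 222   5  10  44] [0.429 0.383 0.143]
```

```bash
python3 -c "
from cell import arm
print(arm.sign_off())"
```

```text
the job is handed in; nothing more can be done
None
```

The job is handed in: all three covers stand on the mat, a pick-up hangs on each tall pillar, and the start key was pressed to its stop (about 6 mm) and released. Its return up was not checked, and sign-off gave no verdict.

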